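# Load two vials into the drop-front stock case

### The arm

A 7-joint arm with a two-finger parallel gripper is mounted at the origin on the work surface. World frame = base frame: x ahead of the robot, y to its left, z up, the work surface at z = 0. Lengths are in m, angles in rad, forces in N, time in s.
With the tool pointing down it reaches from about 0.35 to 0.9 m from the base axis. Payload 8.1 kg.
Tool frame: the origin (TCP) lies on the centre line of the jaws, within the pads' length; the fingertips stand arm.tip_extent ahead of it and the grasp point (between the pads) lies 3 mm ahead of it (arm.tip_extent is the distance from the TCP to the fingertips, in m); y points along the fingers, z is the direction in which the jaws open and shut, and the axes are right-handed (so a half turn about y gives the same grasp; the last joint's range is limited). The gripper opens to 92 mm and grips with 3 to 60 N. Pads are 19 mm wide; open, the fingers measure 130 mm over their backs; the gripper's body (75 mm by 190 mm) begins 47 mm behind the grasp point.
Start: joints at [-0.103, 0.434, 0.025, 1.573, -0.012, 1.134, -0.075], TCP at [0.625, -0, 0.249] pointing down, gripper open.
Joint ranges: [-2.62, 2.62], [-0.44, 2.09], [-1.27, 1.32], [0.08, 2.57], [-1.32, 4.46], [0.12, 2], [-2.74, 2.74]. Speed limits (rad/s): [2.22, 2.22, 3.01, 3.01, 3.14, 3.14, 3.14].

### API

Orientations are given as a rotation vector (axis times angle).
In Python, from cell import observe, get_image, sign_off, boxes_of, place_of, arm gives the robot as it stands.
- The arm moves only by the tool arm_command, never from a script. Its argument "plan" is a list of rows, each a list of 2 entries, a list of its own where there are three numbers: the shift along the tool's x, y, z in m, then the turn, a rotation vector about the tool's x, y, z in degrees. In form: [[[tx, ty, tz], [ax, ay, az]], ...]. A call has 1 to 5 rows; each row is the pose to reach, as a shift and turn from the pose commanded when the call began, along the tool's axes at that moment; what a row does not reach only later rows make up. A row lasts 1/10 s, in which the tool goes at most 50 mm and 8.59 degrees, less where a joint would pass 70% of its speed; a pose out of reach is approached as far as the arm can. A call with a gripper value outside its range is refused whole. "fingers" is the closure, from -1 (fully open) to 1 (shut), set as the call begins (left out, the last holds). The fingers move at their own pace and stop on an object; "squeeze" is the grip in N (left out, the last holds). Time passes only in rows, so rows that repeat a pose let the fingers close. It gives the time, the measured TCP pose, the force and the opening at its end, in the units of the state.
- observe(): the state, without advancing time (a new reading comes with each control period).
- get_image(name): name is "scene" or "side" or "wrist"; returns a dict with "color" (384x512x3 uint8, red, green, blue), "camera_matrix" (3x3 intrinsics, pixels), "world_to_cam" (4x4, takes a point from world to camera coordinates); the wrist camera has in their place "mount" (4x4, takes a point from camera to tool coordinates, whose origin is the TCP and whose axes are the tool frame's). Camera axes: x right, y up, looking along -z (the intrinsics and any distortion apply to the point x, -y, -z); pixel columns grow to the right and rows downward; lengths in m; the calibration is good to about 2 mm. A picture is of the moment at which its call begins: read the wrist's pose just before it. There is no depth.
- sign_off(): hands the job in, once; it reports no verdict.
Trained networks look in a picture, given as the dict that the camera call returned (one of the last four; its "shot" number tells which), for a name from the list of things; names that differ only in an ending like _2 or _b are one class to them, and where a whole thing is asked for, a point or a joint stands for the part that bears it (a point fixed in the world has none). Each returns a list of dicts, best first, with "confidence" (0 to 1); they miss things now and then, are a little off and sometimes report something else, mostly with a low value. They report only what shows in the picture. A call takes as long as a camera call. They do not tell look-alikes from the thing itself.
- boxes_of(picture, thing): "point" ([column, row] in pixels, amid what is visible of it).
- place_of(picture, thing): "point" ([column, row] in pixels: a listed point, or the origin of a listed thing).
The state is a dict: "clock": time; "joints": joint angles; "dq": joint speeds; "joint_efforts": joint torques, N m; "position": TCP position; "ee_rot": TCP orientation; "force": force on the tool from outside, world axes, zero at the start; "ft_torque": the same for the moment, N m; "width": opening from 0.0 (shut) to 1.0 (fully open).
Only numpy, scipy, OpenCV 4.12 (cv2) and the standard library are available. Lean on these libraries where they do the work, as an engineer would, in place of code of your own. Each camera call takes 0.05 s, during which the arm holds its last target.

### The job

Pull the case's blue drop-front door all the way down, stand the two red-capped vials in the red pockets, one in each, and then push the door back up until it is closed. Guide the door slowly by hand the whole way so that it neither drops nor slams, set the glass vials down rather than dropping them, and leave the white-capped vials and the other stock where they are.

Things in the scene. Friction and masses are not known exactly. Their poses are not given: they have to be found in the camera images.
- case: dark steel case fixed on the table, 300 mm wide (y), open at front (behind its door), sides and back. Origin on the table below the middle of the door's hinge line; x points into the case, away from the robot (yaw varies), y along the hinge, z up. Floor plate 10 mm thick; the pocket blocks stand on it, centres 48 mm behind the hinge line. Low side walls, up to 32 mm
- roof_edge (a point): middle of the lower front edge of the case's fixed roof: 66 mm behind the hinge line, 138 mm above the table. The roof is 8 mm thick and runs 130 mm back; two cartons stand on it from 62 mm behind this edge, up to 196 mm above the table. The edge lies just behind the pockets: to set things in them a gripper must lean back towards the robot
- door (a joint): angle of the blue drop-front door, rad: 0 = closed, leaning back 28 degrees from vertical, away from the robot, held only by its weight; 0.49 = upright; 2.0 = fully open at its stop, nearly level, pointing at the robot. The hinge turns freely: unless held, the door falls open past upright and falls shut behind upright. Door 0.5 kg; under 4 N at the handle moves it
- door_hinge (a point): middle of the door's bottom hinge line, 30 mm above the table
- door_handle (a point): middle of the steel handle bar: round, 11 mm thick, 120 mm long, parallel to the hinge, in the plane of the door, 180 mm from the hinge line and 50 mm beyond the panel's free edge; a 10 mm post at each end carries it. The panel is 270 mm wide, 8 mm thick, and ends 130 mm from the hinge line. The bar can turn between fingers that pinch it
- red_cup_a: red square pocket block, 46 x 46 x 22 mm, fixed in the case in one row with the others (62 mm apart, order varies); a round pocket 30 mm wide opens in its top, its floor 4 mm above the block's underside (18 mm deep); origin at the centre of the block's underside, z up, x and y as the case's
- red_cup_b: red square pocket block, 46 x 46 x 22 mm, fixed in the case in one row with the others (62 mm apart, order varies); a round pocket 30 mm wide opens in its top, its floor 4 mm above the block's underside (18 mm deep); origin at the centre of the block's underside, z up, x and y as the case's
- grey_cup_a: grey square pocket block, 46 x 46 x 22 mm, fixed in the case in one row with the others (62 mm apart, order varies); a round pocket 30 mm wide opens in its top, its floor 4 mm above the block's underside (18 mm deep); origin at the centre of the block's underside, z up, x and y as the case's
- grey_cup_b: grey square pocket block, 46 x 46 x 22 mm, fixed in the case in one row with the others (62 mm apart, order varies); a round pocket 30 mm wide opens in its top, its floor 4 mm above the block's underside (18 mm deep); origin at the centre of the block's underside, z up, x and y as the case's
- tray: white tray fixed on the table, 200 x 160 mm, rim 14 mm high, floor 4 mm thick; the four vials stand in it, about 110 mm apart along its x and 66 mm along its y; origin at the centre of its underside
- red_vial_a: amber glass vial with a red screw cap, upright cylinder 26 mm in diameter all the way up, 64 mm tall (cap: the top 20 mm), about 50 g, standing in the white tray; origin at the centre of its underside, z up along its axis
- red_vial_b: amber glass vial with a red screw cap, upright cylinder 26 mm in diameter all the way up, 64 mm tall (cap: the top 20 mm), about 50 g, standing in the white tray; origin at the centre of its underside, z up along its axis
- white_vial_a: amber glass vial with a white screw cap, upright cylinder 26 mm in diameter all the way up, 64 mm tall (cap: the top 20 mm), about 50 g, standing in the white tray; origin at the centre of its underside, z up along its axis
- white_vial_b: amber glass vial with a white screw cap, upright cylinder 26 mm in diameter all the way up, 64 mm tall (cap: the top 20 mm), about 50 g, standing in the white tray; origin at the centre of its underside, z up along its axis
- syrup_bottle: bystander: amber bottle with a black cap, 60 mm wide, 150 mm tall, origin at the centre of its underside
- small_carton: bystander: cardboard carton 90 x 60 x 50 mm, origin at the centre of its underside
- tape_roll: bystander: roll of tape lying flat, 90 mm wide, 30 mm high, origin at the centre of its underside
- tub: bystander: white tub with a blue lid, 70 mm wide, 70 mm tall, origin at the centre of its underside
Mind the look-alikes: they are no part of the job. Leave any purple look-alike of the red_vial_b alone. What is shaped like the red_vial_a but purple is not meant.

How it is judged:
By the outcome, as a careful person would: the job done as asked, in the order asked, and still so for the second after the job is handed in, with the robot touching nothing.
It also fails if it takes over 72 s, if anything falls off the work surface, if the arm or the gripper's body presses on something with over 40 N, if the wrist force passes 120 N, or if a joint passes its speed limit or range.

## Working session

There is one attempt and no reset: what is moved stays moved. The work goes in short steps, Python scripts to look and compute and a tool call to move; the robot and the scene stay as the last step left them, time stands still between calls to the robot, and variables do not carry over. Pictures are saved under pics/ and viewed, and the job is handed in when it is done.

Besides the shell and the picture viewer there is one more tool, called after "Call:" as name(argument=value, ...), one argument or row to a line, values as JSON. arm_command: Moves the arm, as the interface text tells. Its arguments: {"type":"object","properties":{"plan":{"type":"array","items":{"type":"array"}},"fingers":{"type":"number"},"squeeze":{"type":"number"}},"required":["plan"]}

```bash
ls; mkdir -p pics; cat > h.py <<'E'
import numpy as np, cv2
from scipy.spatial.transform import Rotation as R
from cell import observe, get_image, sign_off, boxes_of, place_of, arm
def save(p,name,crop=None,scale=1):
    im=cv2.cvtColor(p["color"],cv2.COLOR_RGB2BGR)
    if crop: im=im[crop[1]:crop[3],crop[0]:crop[2]]
    if scale!=1: im=cv2.resize(im,None,fx=scale,fy=scale,interpolation=cv2.INTER_CUBIC)
    cv2.imwrite("pics/"+name+".png",im)
def w2c(p,st=None):
    if "world_to_cam" in p: return np.array(p["world_to_cam"])
    T=np.eye(4);T[:3,:3]=R.from_rotvec(st["ee_rot"]).as_matrix();T[:3,3]=st["position"]
    return np.linalg.inv(T@np.array(p["mount"]))
def ray(p,px,st=None):
    W=w2c(p,st);K=np.array(p["camera_matrix"])
    d=np.linalg.inv(K)@np.array([px[0],px[1],1.]);d=d*[1,-1,-1]
    C=np.linalg.inv(W);return C[:3,3],C[:3,:3]@d/np.linalg.norm(d)
def onz(p,px,z,st=None):
    o,d=ray(p,px,st);return o+d*(z-o[2])/d[2]
def proj(p,X,st=None):
    X=np.atleast_2d(X);W=w2c(p,st);c=X@W[:3,:3].T+W[:3,3]
    q=(c*[1,-1,-1])@np.array(p["camera_matrix"]).T
    return q[:,:2]/q[:,2:]
def tri(rs):
    A=np.zeros((3,3));b=np.zeros(3)
    for o,d in rs:
        M=np.eye(3)-np.outer(d,d);A+=M;b+=M@o
    X=np.linalg.solve(A,b)
    return X,[np.linalg.norm((np.eye(3)-np.outer(d,d))@(X-o)) for o,d in rs]
E
python3 - <<'E'
from h import *
print(arm, [ (k,getattr(arm,k)) for k in dir(arm) if not k.startswith('_')])
st=observe();print(st)
for n in ("scene","side","wrist"):
    p=get_image(n);save(p,n+"0");print(n,[k for k in p],p["camera_matrix"])
    for t in ["door_handle","door_hinge","roof_edge","red_cup_a","grey_cup_a","tray","red_vial_a","white_vial_a","case"]:
        print(t,[(np.round(q["point"],1).tolist(),round(q["confidence"],2)) for q in place_of(p,t)])
E
```

```text
pics
<Robot object at 0x7f0f4d75be00> [('PlanningError', <class 'cell.PlanningError'>), ('tip_extent', 0.022)]
{'clock': 0.0, 'joints': array([-0.10259609,  0.43520545,  0.02499522,  1.5741229 , -0.01157823,
        1.13399059, -0.07510991]), 'dq': array([0.00171182, 0.00020393, 0.00018365, 0.00075711, 0.00132302,
       0.00107507, 0.00140252]), 'joint_efforts': array([ 3.89017032e-04, -6.67853522e+01,  9.84863900e-01, -3.14464223e+01,
       -6.05165795e-02,  4.27553023e-02,  1.12382318e-04]), 'position': array([ 6.24512418e-01, -7.73670340e-05,  2.47946121e-01]), 'ee_rot': array([-1.2104393 ,  1.21034591, -1.20865234]), 'force': array([-0.9369557 , -0.06275053, -0.32131233]), 'ft_torque': array([0.02086618, 0.037109  , 0.02465126]), 'width': 0.9978415838867272}
scene ['color', 'camera_matrix', 'world_to_cam', 'shot'] [[363.72562205   0.         257.10419606]
 [  0.         363.72562205 193.08025707]
 [  0.           0.           1.        ]]
door_handle [([229.1, 239.9], 0.97), ([370.7, 250.7], 0.45)]
door_hinge [([346.8, 318.5], 0.68), ([230.1, 238.6], 0.43)]
roof_edge [([23
[... 698 characters left out ...]
, 204.8], 0.5)]
grey_cup_a []
tray [([290.2, 302.4], 0.96)]
red_vial_a [([341.5, 277.9], 0.7), ([296.4, 356.8], 0.65), ([331.0, 261.2], 0.65), ([309.0, 284.7], 0.62), ([278.1, 318.7], 0.61)]
white_vial_a [([315.0, 305.7], 0.79), ([268.8, 298.4], 0.75)]
case [([286.7, 193.1], 0.55)]
wrist ['color', 'camera_matrix', 'mount', 'shot'] [[303.81866965   0.         250.92770163]
 [  0.         303.81866965 190.35099782]
 [  0.           0.           1.        ]]
door_handle [([369.9, 96.0], 0.98)]
door_hinge [([238.7, 94.0], 0.65)]
roof_edge [([322.7, 94.9], 0.87)]
red_cup_a []
grey_cup_a []
tray [([367.1, 94.0], 0.46)]
red_vial_a [([367.3, 96.5], 0.63)]
white_vial_a []
case [([238.2, 93.9], 0.94)]
```

View pics/scene0.png

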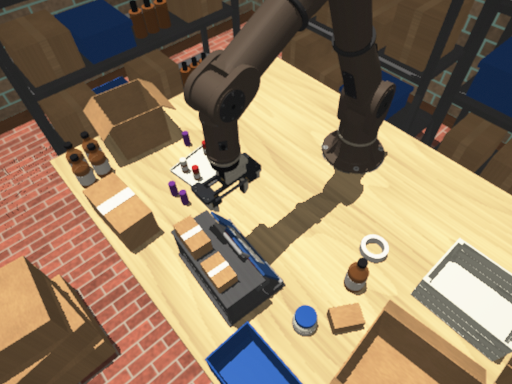

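View pics/side0.png

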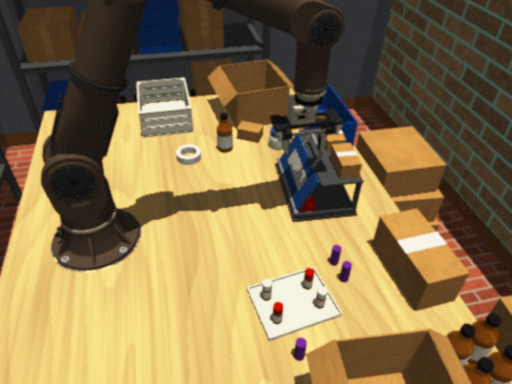

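View pics/wrist0.png

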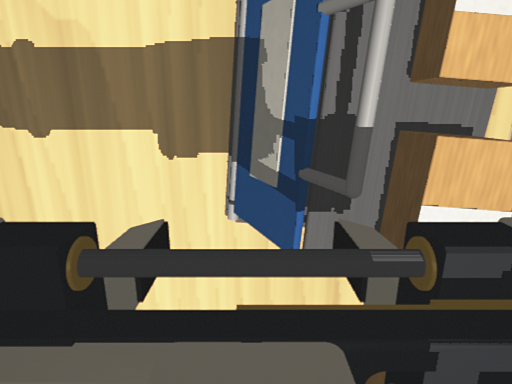

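```bash
python3 - <<'E'
from h import *
from scipy.optimize import least_squares
st=observe();print(np.round(R.from_rotvec(st["ee_rot"]).as_matrix(),3).tolist())
S=get_image("scene");D=get_image("side");W=get_image("wrist")
print("mount",np.round(W["mount"],3).tolist())
for p,s in((S,None),(D,None),(W,st)): print(np.round(np.linalg.inv(w2c(p,s))[:3,3],3))
print("handle wrist z=.189",onz(W,(369.9,96),.189,st),"hinge z=.03",onz(W,(238.7,94),.03,st),"roof",onz(W,(322.7,94.9),.138,st))
print("handle scene",onz(S,(229.1,239.9),.189),"roof side", onz(D,(305.4,152.7),.138),"handle side",onz(D,(314.7,145.9),.189))
print("tray",onz(S,(202.6,166.2),0),onz(D,(290.2,302.4),0))
for px in [(309,284.7),(278.1,318.7),(315,305.7),(268.8,298.4),(341.5,277.9),(331,261.2),(296.4,356.8)]: print(px,onz(D,px,.004))
for t in ["red_vial_a","white_vial_a"]:
  for P in (D,S): print(t,[(np.round(q["point"],1).tolist(),round(q["confidence"],2)) for q in boxes_of(P,t)])
for t in ["syrup_bottle","small_carton","tape_roll","tub"]:
  print(t,[(np.round(onz(D,q["point"],0),3).tolist(),round(q["confidence"],2)) for q in place_of(D,t)])
save(D,"side_tray",(230,240,370,370),5); save(W,"wr",(200,0,420,220),3)
E
```

```text
[[-0.0, 0.0, 1.0], [-1.0, -0.0, -0.0], [0.0, -1.0, 0.0]]
mount [[0.0, -0.966, -0.259, -0.07], [0.001, 0.259, -0.966, -0.137], [1.0, 0.0, 0.001, 0.001], [0.0, 0.0, 0.0, 1.0]]
[0.976 0.536 1.078]
[ 0.253 -0.952  0.951]
[0.626 0.07  0.386]
handle wrist z=.189 [0.69910219 0.07726767 0.189     ] hinge z=.03 [0.61163431 0.08559778 0.03      ] roof [0.68130342 0.08006868 0.138     ]
handle scene [0.69743498 0.08303928 0.189     ] roof side [0.67552621 0.09870855 0.138     ] handle side [0.68857887 0.06093813 0.189     ]
tray [ 0.50322499 -0.34814914  0.        ] [ 0.50072533 -0.34626056  0.        ]
(309, 284.7) [ 0.56531921 -0.30644061  0.004     ]
(278.1, 318.7) [ 0.45625579 -0.38798572  0.004     ]
(315, 305.7) [ 0.55945528 -0.37249609  0.004     ]
(268.8, 298.4) [ 0.4484558  -0.32472575  0.004     ]
(341.5, 277.9) [ 0.65988544 -0.30448574  0.004     ]
(331, 261.2) [ 0.65259388 -0.2429281   0.004     ]
(296.4, 356.8) [ 0.4712464  -0.49436753  0.004     ]
red_vial_a [([344.0, 271.6], 0.75), ([298.3, 348.7], 0.67), ([334.5, 255.6], 0.66), ([309.6, 276.1], 0.63), ([249.0, 130.8], 0.62), ([275.7, 312.5], 0.59)]
red_vial_a [([183.0, 165.6], 0.73), ([184.5, 139.0], 0.65), ([173.5, 188.6], 0.63), ([209.3, 146.9], 0.48), ([195.7, 172.6], 0.42)]
white_vial_a [([269.1, 287.1], 0.73), ([317.1, 294.6], 0.47)]
white_vial_a []
syrup_bottle [([0.46, 0.369, 0.0], 0.83)]
small_carton [([0.563, 0.411, 0.0], 0.61), ([0.627, 0.117, 0.0], 0.39)]
tape_roll [([0.315, 0.325, 0.0], 0.95)]
tub [([0.801, 0.317, 0.0], 0.67), ([0.662, 0.356, 0.0], 0.58)]
```

View pics/side_tray.png

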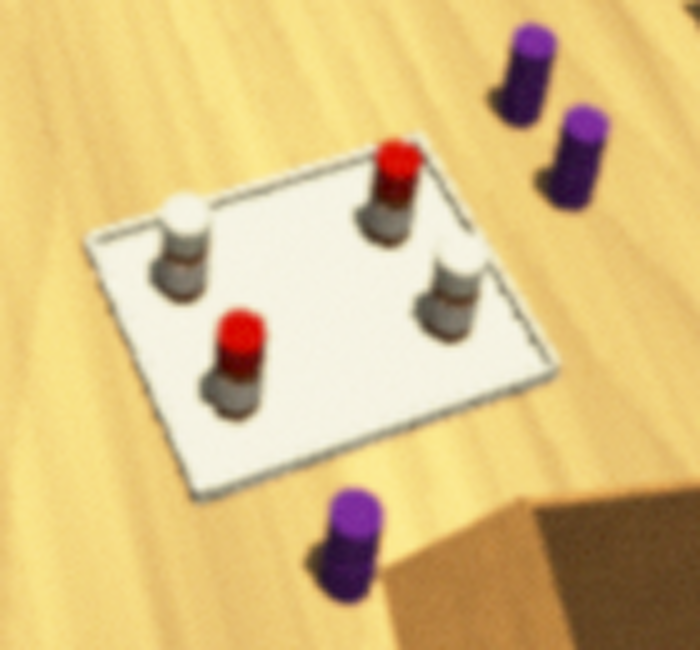

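View pics/wr.png

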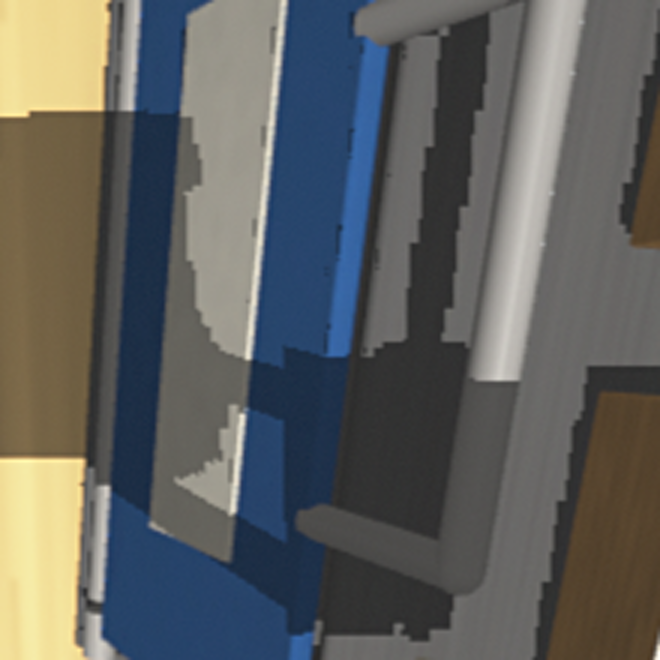

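```bash
python3 - <<'E'
from h import *
st=observe();W=get_image("wrist")
a=onz(W,(384.5,1),.189,st);b=onz(W,(364.5,125),.189,st);c=onz(W,(353,193),.189,st)
print(a,b,c,np.degrees(np.arctan2(-(a-b)[0],(a-b)[1])))
# door panel free edge/hinge edges straight lines: lower-front edge of frame
a=onz(W,(235,30),.03,st);b=onz(W,(229,210),.03,st)
print(np.degrees(np.arctan2(-(a-b)[0],(a-b)[1])))
y=np.radians(-6);h=np.array([.699,.0775]);print("end exp",h+.055*np.array([np.sin(y),-np.cos(y)]))
save(W,"w2")
E
```

```text
[0.70221147 0.12948282 0.189     ] [0.69745753 0.05974456 0.189     ] [0.69404921 0.01499347 0.189     ] -3.8997206658397245
-2.904409961153536
end exp [0.69325093 0.0228013 ]
```

Call:
arm_command(
  plan=[
    [[-0.02, 0, 0.02], [0, 1.5, 0]],
    [[-0.05, 0, 0.045], [0, 3, 0]],
    [[-0.077, 0, 0.0745], [0, 4, 0]],
    [[-0.077, 0, 0.0745], [0, 4, 0]],
    [[-0.077, 0, 0.0745], [0, 4, 0]],
  ],
  fingers=0.3,
  squeeze=15,
)

```text
clock: 2.6
position: [0.6996, 0.0779, 0.2479]
ee_rot: [-1.177, 1.26, -1.259]
force: [0.3, -1.6, 0.2]
width: 0.612
```

```bash
python3 - <<'E'
from h import *
st=observe();W=get_image("wrist");save(W,"w3")
print(st["position"],st["width"],st["dq"].max())
print(place_of(W,"door_handle"))
for X in ([.699,.077,.189],): print(proj(W,X,st))
S=get_image("scene");save(S,"s3")
E
```

```text
[0.69960036 0.07786086 0.24793539] 0.6122495894776088 0.030039348978033197
[{'point': [246.9, 216.4], 'confidence': 0.95}]
[[249.64758075 215.75946386]]
```

View pics/w3.png

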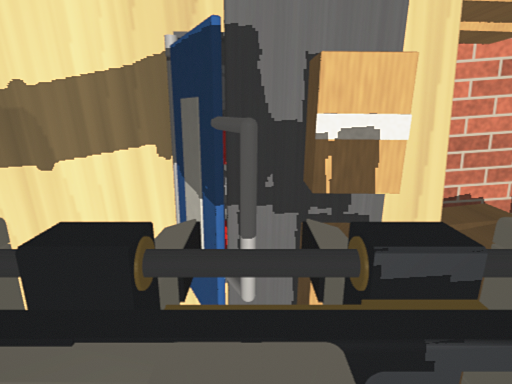

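Call:
arm_command(
  plan=[
    [[0, 0, -0.002], [0, 0, 0]],
    [[0, 0.01, -0.002], [0, 0, 0]],
    [[0, 0.03, -0.002], [0, 0, 0]],
    [[0, 0.05, -0.002], [0, 0, 0]],
    [[0, 0.056, -0.002], [0, 0, 0]],
  ],
)

```text
clock: 3.25
position: [0.6959, 0.0765, 0.19]
ee_rot: [-1.179, 1.263, -1.26]
force: [0.1, -0.9, -0.1]
width: 0.348
```

Call:
arm_command(
  plan=[
    [[0, 0, 0], [0, 0, 0]],
    [[0, 0, 0], [0, 0, 0]],
    [[0, 0, 0], [0, 0, 0]],
    [[0, 0, 0], [0, 0, 0]],
  ],
  fingers=1,
)

```text
clock: 3.65
position: [0.6976, 0.0772, 0.1939]
ee_rot: [-1.175, 1.26, -1.261]
force: [-1.7, -0.6, 5.2]
width: 0.114
```

```bash
python3 - <<'E'
import numpy as np
def P(f): a=np.radians(28)-f; return np.array([0,-.18*np.cos(a),.18*np.sin(a)])
ph=0
for sched in [[.02,.05,.09,.14,.19]]+[list(.19+.055*np.arange(1,6)+.275*k) for k in range(6)]+[[1.89,1.93,1.96,1.985,2.0]]:
    print(round(sched[-1],3),[[np.round(P(f)-P(ph),4).tolist(),[0,0,0]] for f in sched]); ph=sched[-1]
E
```

```text
0.19 [[[0.0, -0.0017, -0.0032], [0, 0, 0]], [[0.0, -0.004, -0.008], [0, 0, 0]], [[0.0, -0.007, -0.0146], [0, 0, 0]], [[0.0, -0.0102, -0.023], [0, 0, 0]], [[0.0, -0.0131, -0.0315], [0, 0, 0]]]
0.465 [[[0.0, -0.0027, -0.0095], [0, 0, 0]], [[0.0, -0.0048, -0.0192], [0, 0, 0]], [[0.0, -0.0064, -0.029], [0, 0, 0]], [[0.0, -0.0074, -0.0388], [0, 0, 0]], [[0.0, -0.0079, -0.0487], [0, 0, 0]]]
0.74 [[[0.0, 0.0, -0.0099], [0, 0, 0]], [[0.0, 0.0006, -0.0198], [0, 0, 0]], [[0.0, 0.0017, -0.0296], [0, 0, 0]], [[0.0, 0.0034, -0.0394], [0, 0, 0]], [[0.0, 0.0056, -0.049], [0, 0, 0]]]
1.015 [[[0.0, 0.0027, -0.0095], [0, 0, 0]], [[0.0, 0.006, -0.0189], [0, 0, 0]], [[0.0, 0.0097, -0.028], [0, 0, 0]], [[0.0, 0.014, -0.037], [0, 0, 0]], [[0.0, 0.0187, -0.0457], [0, 0, 0]]]
1.29 [[[0.0, 0.0052, -0.0084], [0, 0, 0]], [[0.0, 0.0109, -0.0165], [0, 0, 0]], [[0.0, 0.017, -0.0243], [0, 0, 0]], [[0.0, 0.0235, -0.0318], [0, 0, 0]], [[0.0, 0.0304, -0.0389], [0, 0, 0]]]
1.565 [[[0.0, 0.0073, -0.0067], [0, 0, 0]], [[0.0, 0.0149, -0.013], [0, 0, 0]], [[0.0, 0.0229, -0.0188], [0, 0, 0]], [[0.0, 0.0312, -0.0242], [0, 0, 0]], [[0.0, 0.0398, -0.0292], [0, 0, 0]]]
1.84 [[[0.0, 0.0088, -0.0045], [0, 0, 0]], [[0.0, 0.0179, -0.0084], [0, 0, 0]], [[0.0, 0.0272, -0.0119], [0, 0, 0]], [[0.0, 0.0366, -0.0148], [0, 0, 0]], [[0.0, 0.0462, -0.0172], [0, 0, 0]]]
2.0 [[[0.0, 0.0088, -0.0017], [0, 0, 0]], [[0.0, 0.0159, -0.0028], [0, 0, 0]], [[0.0, 0.0213, -0.0034], [0, 0, 0]], [[0.0, 0.0258, -0.0038], [0, 0, 0]], [[0.0, 0.0285, -0.004], [0, 0, 0]]]
```

Call:
arm_command(
  plan=[
    [[0, -0.0017, -0.003], [0, 0, 0]],
    [[0, -0.004, -0.008], [0, 0, 0]],
    [[0, -0.007, -0.0146], [0, 0, 0]],
    [[0, -0.0102, -0.023], [0, 0, 0]],
    [[0, -0.0131, -0.0315], [0, 0, 0]],
  ],
)

```text
clock: 4.15
position: [0.6656, 0.0796, 0.2066]
ee_rot: [-1.174, 1.26, -1.26]
force: [2.5, 1.2, 1.5]
width: 0.108
```

Call:
arm_command(
  plan=[
    [[0, -0.0027, -0.0095], [0, 0, 0]],
    [[0, -0.0048, -0.0192], [0, 0, 0]],
    [[0, -0.0064, -0.029], [0, 0, 0]],
    [[0, -0.0074, -0.0388], [0, 0, 0]],
    [[0, -0.0079, -0.0487], [0, 0, 0]],
  ],
)

```text
clock: 4.65
position: [0.6164, 0.0832, 0.2137]
ee_rot: [-1.176, 1.261, -1.26]
force: [0.8, 1.8, 2.4]
width: 0.11
```

Forces are small and the grip holds; I'll continue along the arc.

Call:
arm_command(
  plan=[
    [[0, 0, -0.0099], [0, 0, 0]],
    [[0, 0.0006, -0.0198], [0, 0, 0]],
    [[0, 0.0017, -0.0296], [0, 0, 0]],
    [[0, 0.0034, -0.0394], [0, 0, 0]],
    [[0, 0.0056, -0.049], [0, 0, 0]],
  ],
)

```text
clock: 5.15
position: [0.5677, 0.0864, 0.2079]
ee_rot: [-1.175, 1.261, -1.26]
force: [0.0, 4.6, -0.9]
width: 0.116
```

Call:
arm_command(
  plan=[
    [[0, 0.0027, -0.0095], [0, 0, 0]],
    [[0, 0.006, -0.0189], [0, 0, 0]],
    [[0, 0.0097, -0.028], [0, 0, 0]],
    [[0, 0.014, -0.037], [0, 0, 0]],
    [[0, 0.0187, -0.0457], [0, 0, 0]],
  ],
)

```text
clock: 5.65
position: [0.5222, 0.0893, 0.189]
ee_rot: [-1.175, 1.261, -1.261]
force: [0.1, 4.7, -1.5]
width: 0.114
```

Call:
arm_command(
  plan=[
    [[0, 0.0052, -0.0084], [0, 0, 0]],
    [[0, 0.0109, -0.0165], [0, 0, 0]],
    [[0, 0.017, -0.0243], [0, 0, 0]],
    [[0, 0.0235, -0.0318], [0, 0, 0]],
    [[0, 0.0304, -0.0389], [0, 0, 0]],
  ],
)

```text
clock: 6.15
position: [0.4836, 0.0919, 0.1584]
ee_rot: [-1.175, 1.261, -1.261]
force: [0.2, 3.2, -0.4]
width: 0.115
```

Call:
arm_command(
  plan=[
    [[0, 0.0073, -0.0067], [0, 0, 0]],
    [[0, 0.0149, -0.013], [0, 0, 0]],
    [[0, 0.0229, -0.0188], [0, 0, 0]],
    [[0, 0.0312, -0.0242], [0, 0, 0]],
    [[0, 0.0398, -0.0292], [0, 0, 0]],
  ],
)

```text
clock: 6.65
position: [0.4546, 0.0939, 0.1185]
ee_rot: [-1.176, 1.261, -1.261]
force: [-0.4, 2.8, -1.4]
width: 0.111
```

Call:
arm_command(
  plan=[
    [[0, 0.0088, -0.0045], [0, 0, 0]],
    [[0, 0.0179, -0.0084], [0, 0, 0]],
    [[0, 0.0272, -0.0119], [0, 0, 0]],
    [[0, 0.0366, -0.0148], [0, 0, 0]],
    [[0, 0.0462, -0.0172], [0, 0, 0]],
  ],
)

```text
clock: 7.15
position: [0.4377, 0.0952, 0.0722]
ee_rot: [-1.176, 1.261, -1.261]
force: [-1.0, 2.4, -0.9]
width: 0.113
```

Call:
arm_command(
  plan=[
    [[0, 0.0088, -0.0017], [0, 0, 0]],
    [[0, 0.0159, -0.0028], [0, 0, 0]],
    [[0, 0.0213, -0.0034], [0, 0, 0]],
    [[0, 0.0258, -0.0038], [0, 0, 0]],
    [[0, 0.0285, -0.004], [0, 0, 0]],
  ],
)

```text
clock: 7.65
position: [0.4341, 0.0955, 0.0446]
ee_rot: [-1.175, 1.26, -1.261]
force: [-5.7, -0.2, 20.8]
width: 0.115
```

Call:
arm_command(
  plan=[
    [[0, -0.001, 0], [0, 0, 0]],
    [[0, -0.001, 0], [0, 0, 0]],
    [[0, -0.001, 0], [0, 0, 0]],
    [[0, -0.001, 0], [0, 0, 0]],
  ],
  fingers=0.3,
)

```text
clock: 8.05
position: [0.4342, 0.0955, 0.0456]
ee_rot: [-1.175, 1.26, -1.261]
force: [-0.5, 1.9, 0.8]
width: 0.345
```

Call:
arm_command(
  plan=[
    [[0, -0.02, 0], [0, 0, 0]],
    [[0, -0.06, 0], [0, 0, 0]],
    [[0, -0.11, 0], [0, 0, 0]],
    [[0, -0.16, 0], [0, 0, 0]],
    [[0, -0.18, 0], [0, 0, 0]],
  ],
)

```text
clock: 8.55
position: [0.4356, 0.096, 0.23]
ee_rot: [-1.169, 1.257, -1.262]
force: [0.5, 0.3, -0.3]
width: 0.348
```

```bash
python3 - <<'E'
from h import *
st=observe();W=get_image("wrist");save(W,"w4");D=get_image("side");save(D,"d4");S=get_image("scene");save(S,"s4")
print(st["position"],st["ee_rot"],st["width"],st["joints"].round(3))
for n,p in(("W",W),("D",D),("S",S)):
  for t in ["door_handle","red_cup_a","grey_cup_a"]:
    print(n,t,[(np.round(q["point"],1).tolist(),round(q["confidence"],2),onz(p,q["point"],.041 if t=="door_handle" else .01,st).round(4).tolist()) for q in place_of(p,t)])
E
```

```text
[0.43557206 0.09597545 0.23002803] [-1.16915397  1.25727777 -1.26180898] 0.34800248431014974 [-0.324  0.162 -0.015  2.016  0.003  0.957 -0.41 ]
W door_handle [([247.4, 172.1], 0.65, [0.4333, 0.0994, 0.041]), ([427.9, 240.6], 0.54, [0.6373, 0.0033, 0.041])]
W red_cup_a [([425.0, 241.8], 0.98, [0.6524, -0.0135, 0.01]), ([445.3, 146.2], 0.6, [0.6669, 0.1075, 0.01])]
W grey_cup_a [([435.0, 199.1], 0.9, [0.6604, 0.043, 0.01]), ([451.8, 85.1], 0.76, [0.6678, 0.1756, 0.01])]
D door_handle [([230.8, 186.5], 0.68, [0.4272, 0.0958, 0.041])]
D red_cup_a [([277.4, 319.7], 0.61, [0.4525, -0.3939, 0.01]), ([307.1, 205.3], 0.57, [0.657, -0.0124, 0.01]), ([296.8, 179.4], 0.53, [0.6635, 0.1205, 0.01])]
D grey_cup_a [([295.3, 166.8], 0.61, [0.6795, 0.1897, 0.01]), ([306.5, 193.1], 0.54, [0.6739, 0.0449, 0.01])]
S door_handle [([296.9, 221.3], 0.81, [0.4346, 0.1062, 0.041])]
S red_cup_a [([227.1, 239.4], 0.37, [0.6452, -0.0143, 0.01]), ([248.7, 268.3], 0.36, [0.6609, 0.1156, 0.01])]
S grey_cup_a [([260.9, 281.7], 0.48, [0.6625, 0.1757, 0.01]), ([234.3, 252.4], 0.41, [0.6586, 0.0403, 0.01]), ([201.6, 165.3], 0.18, [0.5077, -0.3465, 0.01])]
```

View pics/w4.png

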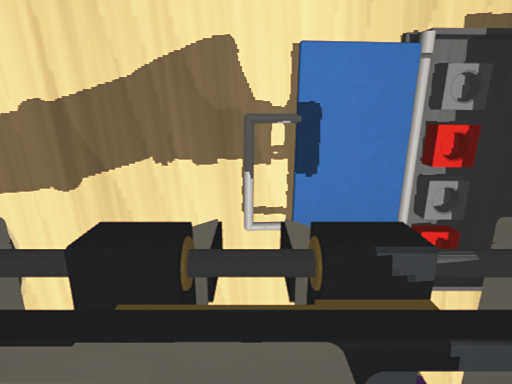

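View pics/d4.png

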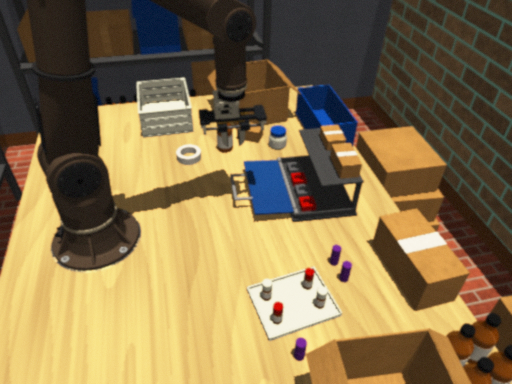

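View pics/s4.png

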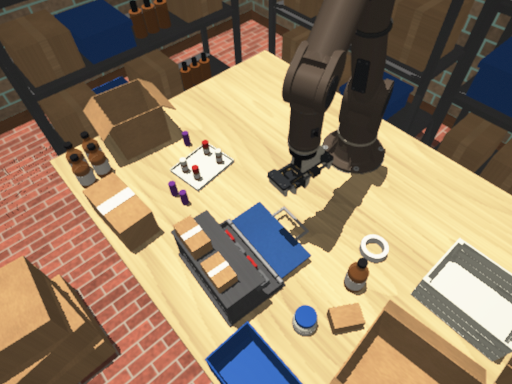

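Call:
arm_command(
  plan=[
    [[0.02, 0, 0.025], [0, 0, 0]],
    [[0.055, 0, 0.065], [0, 0, 0]],
    [[0.08, 0, 0.1], [0, 0, 0]],
    [[0.085, 0, 0.115], [0, 0, 0]],
    [[0.085, 0, 0.115], [0, 0, 0]],
  ],
  fingers=0.1,
)

```text
clock: 9.65
position: [0.5444, 0.0008, 0.2249]
ee_rot: [-1.174, 1.262, -1.264]
force: [-1.2, -0.8, -0.0]
width: 0.449
```

```bash
python3 - <<'E'
from h import *
st=observe();W=get_image("wrist");save(W,"w5");
np.savez("w5.npz",img=W["color"],K=W["camera_matrix"],m=W["mount"],p=st["position"],r=st["ee_rot"])
print(st["position"],st["ee_rot"],np.abs(st["dq"]).max())
for t in ["red_cup_a","grey_cup_a"]:
    print(t,[(np.round(q["point"],1).tolist(),round(q["confidence"],2),onz(W,q["point"],.01,st).round(4).tolist()) for q in place_of(W,t)])
E
```

```text
[0.54442002 0.00081222 0.22488726] [-1.17420556  1.26235626 -1.26360396] 0.06111703065973814
red_cup_a [([345.8, 172.8], 0.93, [0.6562, -0.0109, 0.01]), ([354.1, 64.1], 0.59, [0.6642, 0.1084, 0.01])]
grey_cup_a [([347.3, 122.0], 0.78, [0.6574, 0.0477, 0.01])]
```

View pics/w5.png

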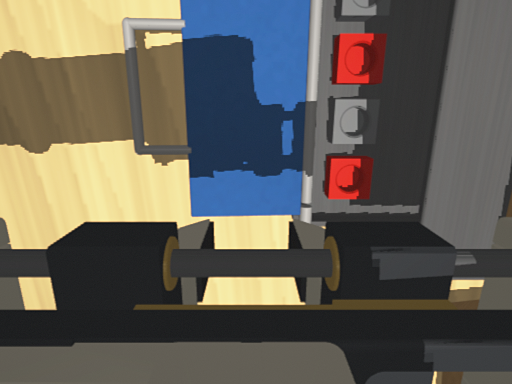

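```bash
cat >> h.py <<'E'
def ctrs(row,yaw):
    y=np.radians(yaw);cx=np.array([np.cos(y),np.sin(y)]);cy=np.array([-np.sin(y),np.cos(y)])
    return [np.array(row)+cy*k for k in (-.093,-.031,.031,.093)],cx,cy
E
python3 - <<'E'
from h import *
z=np.load("w5.npz");W=dict(color=z["img"],camera_matrix=z["K"],mount=z["m"]);st=dict(position=z["p"],ee_rot=z["r"])
im=cv2.cvtColor(W["color"],cv2.COLOR_RGB2BGR)[0:220,290:420];s=3.5
im=cv2.resize(im,None,fx=s,fy=s,interpolation=cv2.INTER_CUBIC)
im2=im.copy()
C,cx,cy=ctrs((.661,.0807),-4)
for c in C:
  for (zz,col) in ((.032,(0,255,0)),):
    q=[np.r_[c+.023*(i*cx+j*cy),zz] for i,j in((1,1),(1,-1),(-1,-1),(-1,1))]
    cv2.polylines(im2,[np.int32((proj(W,q,st)-[290,0]+.5)*s)],True,col,1)
    q=[np.r_[c+.015*(np.cos(t)*cx+np.sin(t)*cy),zz] for t in np.linspace(0,6.28,40)]
    cv2.polylines(im2,[np.int32((proj(W,q,st)-[290,0]+.5)*s)],True,(255,255,0),1)
cv2.imwrite("pics/ov.png",np.hstack([im,im2])[:600*2:1,:][ :600] if False else cv2.resize(np.hstack([im,im2]),None,fx=.77,fy=.77))
E
```

```text
(no output)
```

View pics/ov.png

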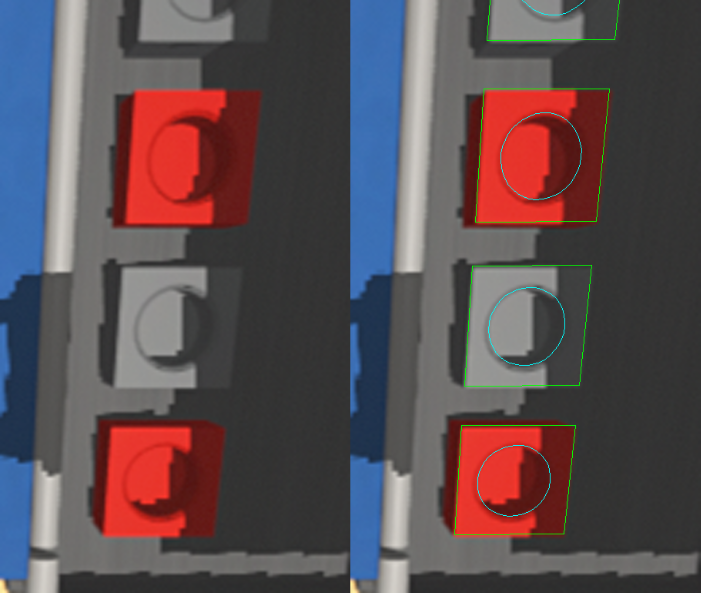

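```bash
cat >> h.py <<'E'
def Rt(yaw,th):
    y=np.radians(yaw);cx=np.array([np.cos(y),np.sin(y),0]);cy=np.array([-np.sin(y),np.cos(y),0])
    t=np.radians(th);a=np.sin(t)*cx-np.cos(t)*np.array([0,0,1])
    zt=-cy;xt=np.cross(a,zt);return np.stack([xt,a,zt],1)
def tcp_of(g,M): return np.array(g)-.003*M[:,1]
def plan(pos,M,n,st=None,prof=None):
    st=st or observe();M0=R.from_rotvec(st["ee_rot"]).as_matrix();p0=np.array(st["position"])
    dR=R.from_matrix(M0.T@M).as_rotvec();print("total",np.linalg.norm(np.degrees(dR)),(pos-p0).round(4))
    fr=np.arange(1,n+1)/n if prof is None else np.array(prof)
    s0=0
    for k in range(0,n,5):
        P=p0+s0*(pos-p0);Q=M0@R.from_rotvec(dR*s0).as_matrix()
        rows=[]
        for f in fr[k:k+5]:
            X=p0+f*(pos-p0);r=R.from_matrix(Q.T@M0@R.from_rotvec(dR*f).as_matrix()).as_rotvec()
            rows.append([(np.round(Q.T@(X-P),4)+0).tolist(),np.round(np.degrees(r),2).tolist()])
        print(rows);s0=fr[min(k+5,n)-1]
E
python3 - <<'E'
from h import *
M=Rt(-4.5,35);print(M.round(3).tolist())
plan(tcp_of([.565,-.306,.15],M),M,14)
E
```

```text
[[-0.817, 0.572, -0.078], [0.064, -0.045, -0.997], [-0.574, -0.819, -0.0]]
total 95.71318649117359 [ 0.0215 -0.3095 -0.0726]
[[[0.0219, 0.0052, 0.0031], [1.98, 6.25, 1.95]], [[0.0439, 0.0104, 0.0061], [3.95, 12.49, 3.91]], [[0.0658, 0.0155, 0.0092], [5.93, 18.74, 5.86]], [[0.0878, 0.0207, 0.0122], [7.9, 24.99, 7.82]], [[0.1097, 0.0259, 0.0153], [9.88, 31.23, 9.77]]]
[[[0.018, 0.0031, 0.0135], [1.98, 6.25, 1.95]], [[0.036, 0.0063, 0.0271], [3.95, 12.49, 3.91]], [[0.054, 0.0094, 0.0406], [5.93, 18.74, 5.86]], [[0.0721, 0.0126, 0.0542], [7.9, 24.99, 7.82]], [[0.0901, 0.0157, 0.0677], [9.88, 31.23, 9.77]]]
[[[0.009, 0.0038, 0.0205], [1.98, 6.25, 1.95]], [[0.0181, 0.0076, 0.0411], [3.95, 12.49, 3.91]], [[0.0271, 0.0114, 0.0616], [5.93, 18.74, 5.86]], [[0.0362, 0.0152, 0.0821], [7.9, 24.99, 7.82]]]
```

Call:
arm_command(
  plan=[
    [[0.022, 0.0052, 0.003], [1.98, 6.25, 1.95]],
    [[0.044, 0.0104, 0.006], [3.95, 12.49, 3.91]],
    [[0.066, 0.0155, 0.009], [5.93, 18.74, 5.86]],
    [[0.088, 0.0207, 0.012], [7.9, 25, 7.82]],
    [[0.11, 0.026, 0.015], [9.88, 31.2, 9.77]],
  ],
)

```text
clock: 10.3
position: [0.5493, -0.1076, 0.1997]
ee_rot: [-0.595, 1.566, -1.583]
force: [0.5, 0.3, -0.3]
width: 0.449
```

Call:
arm_command(
  plan=[
    [[0.018, 0.003, 0.0135], [1.98, 6.25, 1.95]],
    [[0.036, 0.006, 0.027], [3.95, 12.49, 3.91]],
    [[0.054, 0.009, 0.0405], [5.93, 18.74, 5.86]],
    [[0.072, 0.0125, 0.054], [7.9, 25, 7.82]],
    [[0.09, 0.0157, 0.0677], [9.88, 31.2, 9.77]],
  ],
)

```text
clock: 10.8
position: [0.5572, -0.2179, 0.1738]
ee_rot: [0.078, 1.781, -1.814]
force: [1.1, 0.0, 0.9]
width: 0.453
```

```bash
python3 - <<'E'
from h import *
M=Rt(-4.5,35);st=observe();print(st["position"],st["joints"].round(2))
plan(tcp_of([.565,-.306,.15],M),M,5)
E
```

```text
[ 0.55717161 -0.21787685  0.17379809] [ 0.34  0.32  0.11  2.08 -0.72  0.44 -0.14]
total 27.132009504164984 [ 0.0061 -0.088  -0.0213]
[[[0.0072, 0.0031, 0.0163], [1.57, 4.97, 1.53]], [[0.0145, 0.0063, 0.0327], [3.13, 9.93, 3.06]], [[0.0217, 0.0094, 0.049], [4.7, 14.9, 4.59]], [[0.0289, 0.0126, 0.0654], [6.26, 19.86, 6.12]], [[0.0361, 0.0157, 0.0817], [7.83, 24.83, 7.65]]]
```

Call:
arm_command(
  plan=[
    [[0.008, 0.0033, 0.0175], [1.7, 5.3, 1.6]],
    [[0.0155, 0.007, 0.035], [3.3, 10.6, 3.3]],
    [[0.023, 0.01, 0.0525], [5, 16, 4.9]],
    [[0.031, 0.0135, 0.07], [6.7, 21.3, 6.5]],
    [[0.0361, 0.0157, 0.0817], [7.83, 24.83, 7.65]],
  ],
)

```text
clock: 11.3
position: [0.5633, -0.306, 0.1523]
ee_rot: [0.672, 1.875, -1.923]
force: [0.1, 0.7, 0.0]
width: 0.451
```

```bash
python3 - <<'E'
from h import *
st=observe();W=get_image("wrist");D=get_image("side");save(W,"w6");print(st["position"],st["ee_rot"],st["joints"].round(2),np.abs(st["dq"]).max())
M=R.from_rotvec(st["ee_rot"]).as_matrix();print(M.round(3).tolist())
for n,p in(("W",W),("D",D)):
  for t in["red_vial_a"]:
   for q in place_of(p,t): print(n,t,np.round(q["point"],1),round(q["confidence"],2),onz(p,q["point"],.004,st).round(4))
   for q in boxes_of(p,t): print(n,"box",np.round(q["point"],1),round(q["confidence"],2))
E
```

```text
[ 0.56333616 -0.30595967  0.15230068] [ 0.67192564  1.8749759  -1.9226329 ] [ 0.67  0.4  -0.14  2.12 -1.24  0.22  0.08] 0.9156557093447384
[[-0.817, 0.571, -0.079], [0.064, -0.045, -0.997], [-0.573, -0.82, 0.0]]
W red_vial_a [243.3 182.9] 0.86 [ 0.6605 -0.3055  0.004 ]
W red_vial_a [255.6 282.4] 0.81 [ 0.5586 -0.31    0.004 ]
W red_vial_a [184.2 189.2] 0.79 [ 0.6582 -0.2429  0.004 ]
W box [176.6 175.7] 0.93
W box [242.8 166.9] 0.92
W box [255.1 287.4] 0.7
D red_vial_a [277.6 322.2] 0.75 [ 0.4524 -0.3972  0.004 ]
D red_vial_a [332.5 263.5] 0.66 [ 0.6538 -0.2517  0.004 ]
D red_vial_a [296.  355.7] 0.57 [ 0.4711 -0.4916  0.004 ]
D red_vial_a [305.7 285.4] 0.53 [ 0.5559 -0.3067  0.004 ]
D red_vial_a [344.1 278.1] 0.5 [ 0.6666 -0.3067  0.004 ]
D box [299.  350.3] 0.83
D box [276.3 309. ] 0.73
D box [314.5 296.3] 0.71
D box [345.7 272.5] 0.7
D box [309.3 278.5] 0.66
D box [332.6 255.2] 0.58
```

View pics/w6.png

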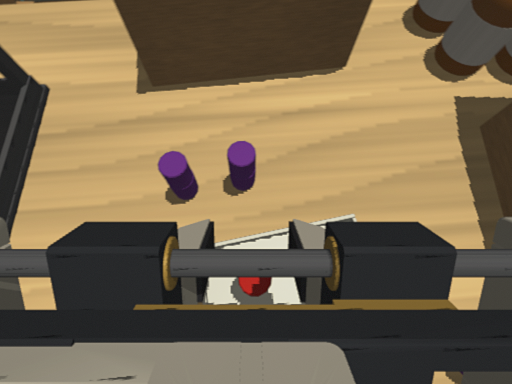

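```bash
python3 - <<'E'
from h import *
st=observe()
print(st["position"])
obs={}
for n in("side","scene","wrist"):
    p=get_image(n);hsv=cv2.cvtColor(p["color"],cv2.COLOR_RGB2HSV)
    m=((hsv[...,0]<6)|(hsv[...,0]>174))&(hsv[...,1]>190)&(hsv[...,2]>70)
    N,l,s,c=cv2.connectedComponentsWithStats(m.astype(np.uint8))
    for i in range(1,N):
        if s[i,4]>15:
            q=c[i]+0; print(n,q.round(1),s[i].tolist(),onz(p,q,.062,st).round(4))
E
```

```text
[ 0.56450947 -0.30488799  0.15306021]
side [297.8 177.7] [291, 172, 15, 12, 147] [0.6468 0.0692 0.062 ]
side [309.9 201.3] [302, 196, 14, 14, 97] [ 0.6489 -0.0488  0.062 ]
side [309.3 274.5] [306, 270, 8, 10, 52] [ 0.5572 -0.3157  0.062 ]
side [277.9 308. ] [274, 302, 9, 13, 93] [ 0.4511 -0.3943  0.062 ]
scene [194.8 168.8] [192, 166, 6, 7, 33] [ 0.5598 -0.3062  0.062 ]
scene [251.5 261.1] [248, 256, 8, 11, 16] [0.654  0.1236 0.062 ]
wrist [253.5 285.6] [239, 278, 32, 19, 428] [ 0.5546 -0.3061  0.062 ]
```

```bash
python3 - <<'E'
from h import *
M=Rt(-4.5,27);plan(tcp_of([.559,-.307,.052],M),M,6,prof=[.15,.35,.6,.85,1,1])
E
```

```text
total 7.950430259026534 [-0.0069 -0.0015 -0.0983]
[[[0.0093, 0.0115, 0.0003], [0.01, 0.05, -1.19]], [[0.0217, 0.0268, 0.0006], [0.02, 0.11, -2.78]], [[0.0371, 0.046, 0.0011], [0.03, 0.19, -4.77]], [[0.0526, 0.0652, 0.0015], [0.04, 0.27, -6.75]], [[0.0619, 0.0767, 0.0018], [0.05, 0.32, -7.94]]]
[[[0.0, 0.0, 0.0], [0.0, -0.0, -0.0]]]
```

Call:
arm_command(
  plan=[
    [[0.0093, 0.0115, 0], [0, 0, -1.5]],
    [[0.0217, 0.0268, 0.001], [0, 0.1, -3.5]],
    [[0.0371, 0.046, 0.001], [0, 0.2, -6]],
    [[0.0526, 0.0652, 0.0015], [0, 0.3, -7.9]],
    [[0.062, 0.0767, 0.0018], [0, 0.3, -7.9]],
  ],
)

```text
clock: 12.25
position: [0.5578, -0.3063, 0.0518]
ee_rot: [0.551, 1.971, -2.006]
force: [0.4, 0.5, -0.2]
width: 0.448
```

```bash
python3 - <<'E'
from h import *
st=observe();W=get_image("wrist");save(W,"w7");D=get_image("side");save(D,"d7",(250,220,370,340),4);print(st["position"],st["joints"].round(2))
E
```

```text
[ 0.55775184 -0.30632598  0.05184488] [ 0.6   0.57 -0.1   2.09 -1.2   0.16  0.05]
```

View pics/w7.png

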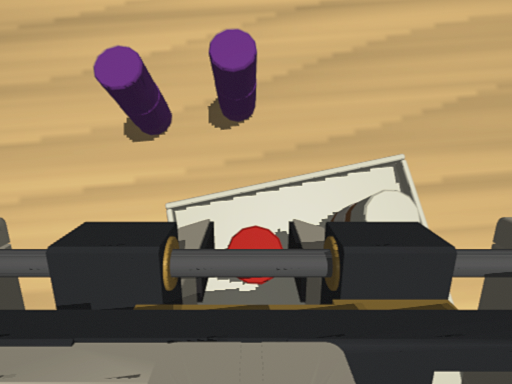

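View pics/d7.png

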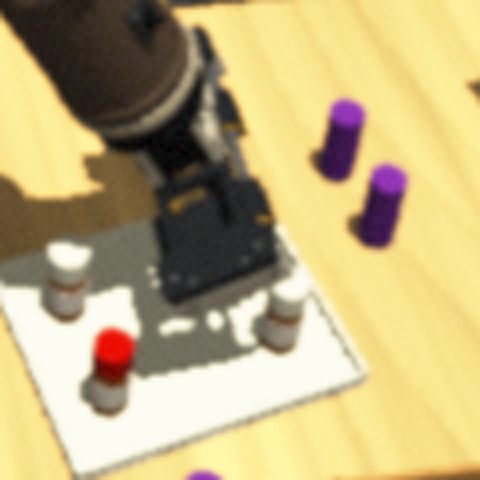

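```bash
python3 - <<'E'
from h import *
st=observe();W=get_image("wrist")
print(st["position"],onz(W,(255.5,254),.068,st),proj(W,[.559,-.307,.068],st))
M=R.from_rotvec(st["ee_rot"]).as_matrix();print((np.array(st["position"])+.003*M[:,1]).round(4))
E
```

```text
[ 0.55584237 -0.30675182  0.05106271] [ 0.55672576 -0.30857944  0.068     ] [[251.51472554 249.0523737 ]]
[ 0.5572 -0.3069  0.0484]
```

Call:
arm_command(
  plan=[
    [[0, -0.002, 0.0015], [0, 0, 0]],
    [[0, -0.002, 0.0015], [0, 0, 0]],
    [[0, -0.002, 0.0015], [0, 0, 0]],
    [[0, -0.002, 0.0015], [0, 0, 0]],
    [[0, -0.002, 0.0015], [0, 0, 0]],
  ],
  fingers=1,
  squeeze=15,
)

```text
clock: 12.9
position: [0.5565, -0.3097, 0.057]
ee_rot: [0.559, 1.968, -2.006]
force: [-1.8, -0.2, 7.2]
width: 0.275
```

```bash
python3 - <<'E'
from h import *
st=observe();W=get_image("wrist");save(W,"w8",(150,150,350,330),3)
M=R.from_rotvec(st["ee_rot"]).as_matrix();print(st["width"]*92,(np.array(st["position"])+.003*M[:,1]).round(4),np.degrees(np.arccos(-M[2,1])))
p=np.array(st["position"]);plan(p+[0,0,.1],M,5,prof=[.1,.3,.6,.9,1])
E
```

```text
25.255764975244713 [ 0.5579 -0.3099  0.0543] 27.117411364640198
total 0.00549202404680501 [ 0.  -0.   0.1]
[[[-0.0046, -0.0089, 0.0], [0.0, 0.0, 0.0]], [[-0.0137, -0.0267, 0.0], [0.0, 0.0, 0.0]], [[-0.0274, -0.0534, 0.0], [0.0, 0.0, 0.0]], [[-0.041, -0.0801, 0.0], [0.0, 0.0, 0.0]], [[-0.0456, -0.089, 0.0], [0.0, 0.0, 0.0]]]
```

View pics/w8.png

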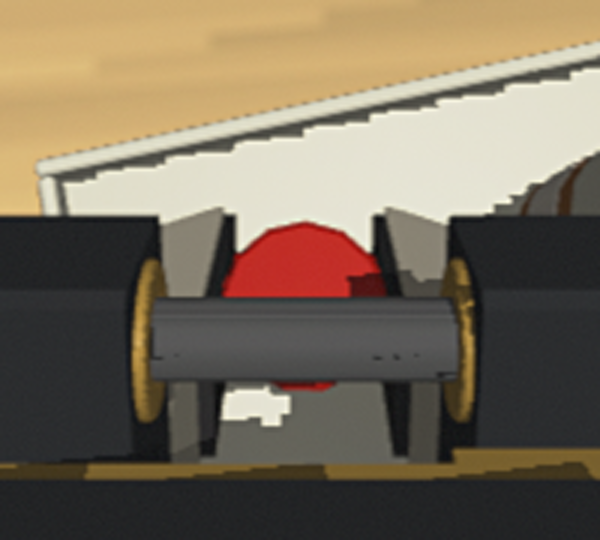

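Call:
arm_command(
  plan=[
    [[-0.0046, -0.0089, 0], [0, 0, 0]],
    [[-0.0137, -0.0267, 0], [0, 0, 0]],
    [[-0.0274, -0.0534, 0], [0, 0, 0]],
    [[-0.036, -0.07, 0], [0, 0, 0]],
    [[-0.036, -0.07, 0], [0, 0, 0]],
  ],
)

```text
clock: 13.45
position: [0.5576, -0.3098, 0.1377]
ee_rot: [0.56, 1.965, -2.005]
force: [0.5, 0.0, 0.7]
width: 0.277
```

```bash
python3 - <<'E'
from h import *
st=observe();D=get_image("side");save(D,"d8",(240,200,370,330),4)
M=R.from_rotvec(st["ee_rot"]).as_matrix();g=np.array(st["position"])+.003*M[:,1];print(st["width"]*92,g.round(4),st["joints"].round(2),st["force"])
print("expected vial bottom px",proj(D,[g-[0,0,.05],g+[0,0,.014]]))
# next: pre-place for red2 from front
cx=np.array([np.cos(np.radians(-4.5)),np.sin(np.radians(-4.5)),0])
t=np.array([.6634,.1109,0])
M=Rt(-4.5,27);plan(tcp_of(t-.10*cx+[0,0,.12],M),M,10,st=st,prof=[.04,.12,.24,.37,.5,.63,.76,.88,.96,1])
E
```

```text
25.471367264006496 [ 0.559  -0.3099  0.135 ] [ 0.34  0.42  0.25  2.06 -0.96  0.38 -0.25] [0.4716012  0.02088523 0.67897807]
expected vial bottom px [[310.12341603 267.03933369]
 [312.6603564  250.56498283]]
total 0.2611088307229658 [ 0.0047  0.4287 -0.015 ]
[[[0.0013, 0.0, -0.0171], [-0.0, -0.0, -0.01]], [[0.0039, -0.0001, -0.0513], [-0.01, -0.0, -0.03]], [[0.0078, -0.0001, -0.1026], [-0.02, -0.0, -0.06]], [[0.0121, -0.0002, -0.1582], [-0.03, -0.01, -0.09]], [[0.0163, -0.0003, -0.2139], [-0.04, -0.01, -0.12]]]
[[[0.0042, 0.0, -0.0556], [-0.01, -0.0, -0.03]], [[0.0085, 0.0, -0.1112], [-0.02, -0.0, -0.06]], [[0.0124, -0.0001, -0.1625], [-0.03, -0.01, -0.09]], [[0.015, -0.0001, -0.1967], [-0.04, -0.01, -0.11]], [[0.0163, -0.0001, -0.2139], [-0.04, -0.01, -0.12]]]
```

View pics/d8.png

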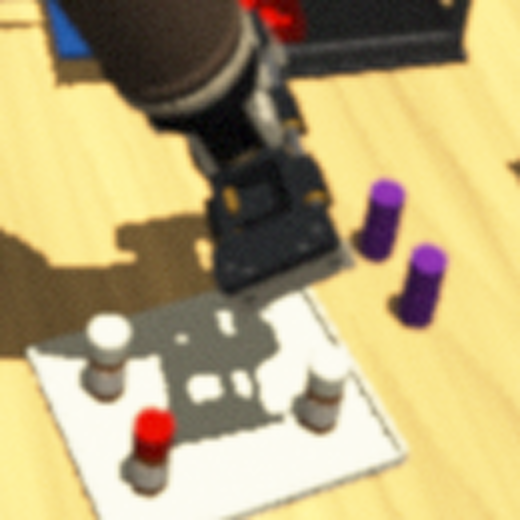

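Call:
arm_command(
  plan=[
    [[0.0013, 0, -0.017], [0, 0, 0]],
    [[0.004, 0, -0.05], [0, 0, 0]],
    [[0.0075, 0, -0.095], [0, 0, 0]],
    [[0.011, 0, -0.143], [0, 0, 0]],
    [[0.0145, 0, -0.19], [0, 0, 0]],
  ],
)

```text
clock: 14.0
position: [0.5568, -0.1165, 0.1267]
ee_rot: [0.556, 1.972, -2.007]
force: [2.0, 0.4, -0.9]
width: 0.272
```

Call:
arm_command(
  plan=[
    [[0.0036, 0, -0.047], [0, 0, 0]],
    [[0.0072, 0, -0.095], [0, 0, 0]],
    [[0.0108, 0, -0.142], [0, 0, 0]],
    [[0.014, 0, -0.185], [0, 0, 0]],
    [[0.0163, 0, -0.214], [0, 0, 0]],
  ],
)

```text
clock: 14.5
position: [0.5598, 0.061, 0.1201]
ee_rot: [0.555, 1.971, -2.009]
force: [0.2, -0.1, -1.8]
width: 0.271
```

```bash
python3 - <<'E'
from h import *
st=observe();print(st["width"]*92,st["joints"].round(2),st["position"])
cx=np.array([np.cos(np.radians(-4.5)),np.sin(np.radians(-4.5)),0])
t=np.array([.6634,.1109,0]);M=Rt(-4.5,27)
print("above: g z .095")
plan(tcp_of(t+[0,0,.095],M),M,5,prof=[.2,.5,.8,1,1])
E
```

```text
24.91606281802369 [-0.88  0.42  0.75  2.3  -1.09  0.15 -0.84] [0.55975181 0.06102784 0.12008854]
above: g z .095
total 0.22223712077749855 [ 0.1023  0.05   -0.0224]
[[[-0.0155, 0.0128, -0.0116], [-0.01, -0.03, 0.04]], [[-0.0386, 0.0321, -0.029], [-0.02, -0.06, 0.09]], [[-0.0618, 0.0514, -0.0465], [-0.03, -0.1, 0.14]], [[-0.0773, 0.0642, -0.0581], [-0.04, -0.13, 0.18]], [[-0.0773, 0.0642, -0.0581], [-0.04, -0.13, 0.18]]]
```

Call:
arm_command(
  plan=[
    [[-0.008, 0.005, -0.015], [0, 0, 0]],
    [[-0.025, 0.018, -0.035], [0, 0, 0]],
    [[-0.045, 0.036, -0.05], [0, 0, 0]],
    [[-0.065, 0.054, -0.058], [0, 0, 0]],
    [[-0.075, 0.062, -0.058], [0, 0, 0]],
  ],
)

```text
clock: 15.0
position: [0.6608, 0.1121, 0.0976]
ee_rot: [0.551, 1.971, -2.007]
force: [-0.4, -0.3, -0.7]
width: 0.271
```

```bash
python3 - <<'E'
from h import *
st=observe();W=get_image("wrist");save(W,"w9");D=get_image("side");save(D,"d9",(230,120,370,230),5)
Mc=R.from_rotvec(st["ee_rot"]).as_matrix()
print(st["width"]*92,st["joints"].round(2),(st["position"]+.003*Mc[:,1]).round(4),np.abs(st["dq"]).max(),Mc[:,1].round(3))
t=np.array([.6634,.1109,0]);M=Rt(-4.5,27)
plan(tcp_of(t+[0,0,.095],M),M,5,st=st,prof=[.2,.5,.8,1,1])
E
```

```text
24.942963576207493 [-0.89  0.63  0.78  2.07 -1.09  0.29 -0.94] [0.6622 0.112  0.0949] 0.22423133311472612 [ 0.449 -0.035 -0.893]
total 0.225533131779766 [ 0.0012 -0.0011  0.0001]
[[[-0.0002, 0.0001, 0.0002], [0.01, 0.01, 0.04]], [[-0.0006, 0.0002, 0.0005], [0.02, 0.03, 0.11]], [[-0.001, 0.0004, 0.0008], [0.03, 0.04, 0.17]], [[-0.0012, 0.0005, 0.001], [0.04, 0.05, 0.22]], [[-0.0012, 0.0005, 0.001], [0.04, 0.05, 0.22]]]
```

View pics/w9.png

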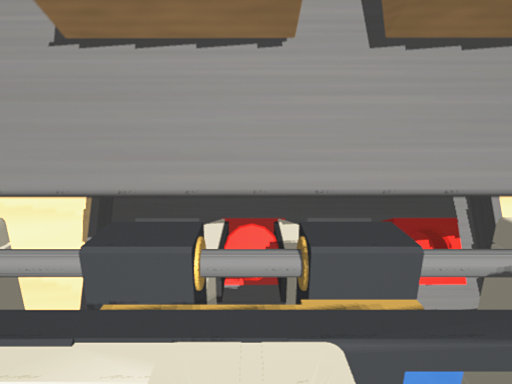

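View pics/d9.png

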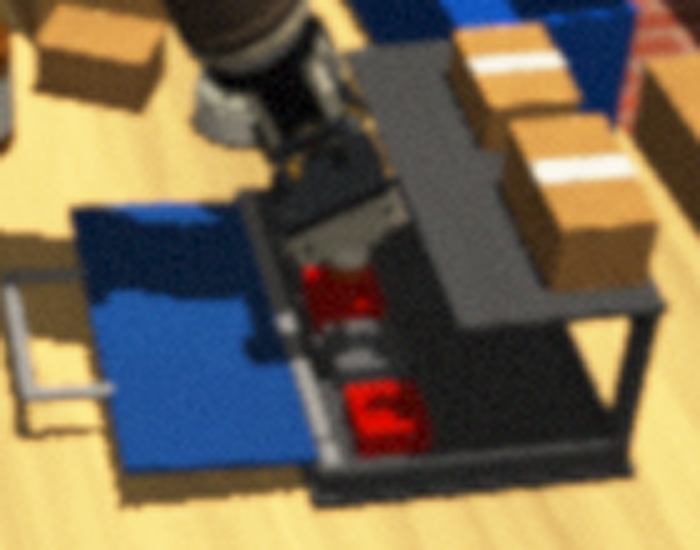

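```bash
python3 - <<'E'
from h import *
st=observe();W=get_image("wrist")
im=cv2.cvtColor(W["color"],cv2.COLOR_RGB2BGR)[190:310,170:500];s=2.4
im=cv2.resize(im,None,fx=s,fy=s,interpolation=cv2.INTER_CUBIC);im2=im.copy()
C,cx,cy=ctrs((.661,.080),-4.5);print(np.round(C,4).tolist())
o=np.array([170,190])
for c in C[:3]:
    q=[np.r_[c+.023*(i*cx+j*cy),.032] for i,j in((1,1),(1,-1),(-1,-1),(-1,1))]
    cv2.polylines(im2,[np.int32((proj(W,q,st)-o+.5)*s)],True,(0,255,0),1)
    q=[np.r_[c+.015*(np.cos(t)*cx+np.sin(t)*cy),.032] for t in np.linspace(0,6.28,40)]
    cv2.polylines(im2,[np.int32((proj(W,q,st)-o+.5)*s)],True,(255,255,0),1)
M=R.from_rotvec(st["ee_rot"]).as_matrix();g=st["position"]+.003*M[:,1];print(g)
q=[g+[.013*np.cos(t),.013*np.sin(t),.014] for t in np.linspace(0,6.28,40)]
cv2.polylines(im2,[np.int32((proj(W,q,st)-o+.5)*s)],True,(255,0,255),1)
cv2.imwrite("pics/ov2.png",np.vstack([im,im2]))
E
```

```text
[[0.6537, -0.0127], [0.6586, 0.0491], [0.6634, 0.1109], [0.6683, 0.1727]]
[0.66206538 0.10917841 0.0958568 ]
```

View pics/ov2.png

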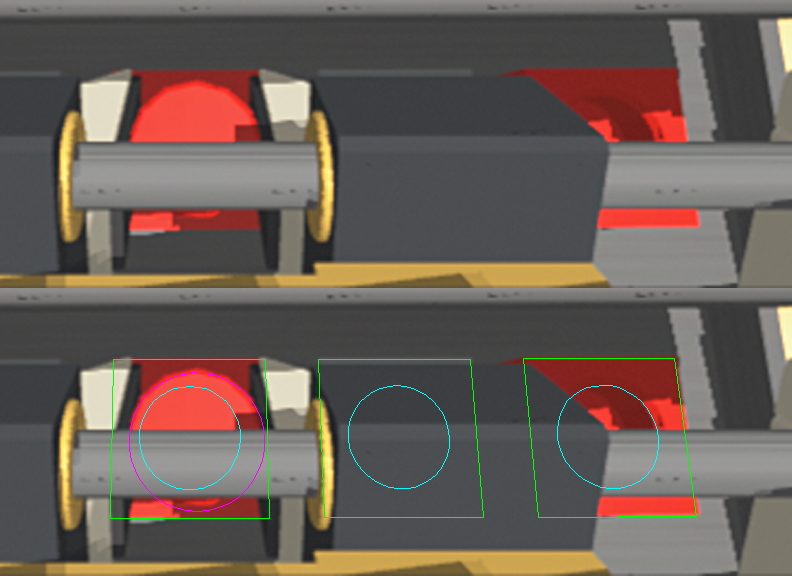

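```bash
python3 - <<'E'
from h import *
st=observe();Mc=R.from_rotvec(st["ee_rot"]).as_matrix();print((st["position"]+.003*Mc[:,1]).round(4),np.abs(st["dq"]).max(),st["force"])
t=np.array([.6634,.1106,0]);M=Rt(-4.5,27)
plan(tcp_of(t+[0,0,.094],M),M,1,st=st)
d=M.T@np.array([0,0,-1]);print("down in tool",d)
E
```

```text
[0.6611 0.1087 0.0961] 0.029425300684864524 [-0.45282519  0.33509337 -1.48970121]
total 0.24918006017543867 [ 0.0023  0.0019 -0.0021]
[[[-0.001, 0.0029, -0.0021], [-0.08, -0.15, 0.18]]]
down in tool [0.4539905  0.89100652 0.        ]
```

Call:
arm_command(
  plan=[
    [[-0.001, 0.003, -0.002], [0, 0, 0]],
    [[-0.001, 0.003, -0.002], [0, 0, 0]],
    [[0.002, 0.009, -0.002], [0, 0, 0]],
    [[0.0065, 0.018, -0.002], [0, 0, 0]],
    [[0.011, 0.0265, -0.002], [0, 0, 0]],
  ],
)

```text
clock: 15.65
position: [0.6627, 0.1118, 0.0711]
ee_rot: [0.556, 1.971, -2.006]
force: [-0.1, 1.2, -0.5]
width: 0.272
```

Call:
arm_command(
  plan=[
    [[0, 0, 0], [0, 0, 0]],
    [[0, 0, 0], [0, 0, 0]],
  ],
)

```text
clock: 15.85
position: [0.6628, 0.1114, 0.0715]
ee_rot: [0.557, 1.971, -2.007]
force: [0.5, -0.1, -1.4]
width: 0.273
```

```bash
python3 - <<'E'
from h import *
st=observe();Mc=R.from_rotvec(st["ee_rot"]).as_matrix();print((st["position"]+.003*Mc[:,1]).round(4),np.abs(st["dq"]).max(),st["force"],st["ft_torque"])
W=get_image("wrist");save(W,"w10",(170,150,350,330),3)
E
```

```text
[0.6642 0.1113 0.0688] 0.01915350211571181 [ 0.52723285 -0.05205705 -1.4104742 ] [ 0.07410889  0.72594126 -0.04888816]
```

View pics/w10.png

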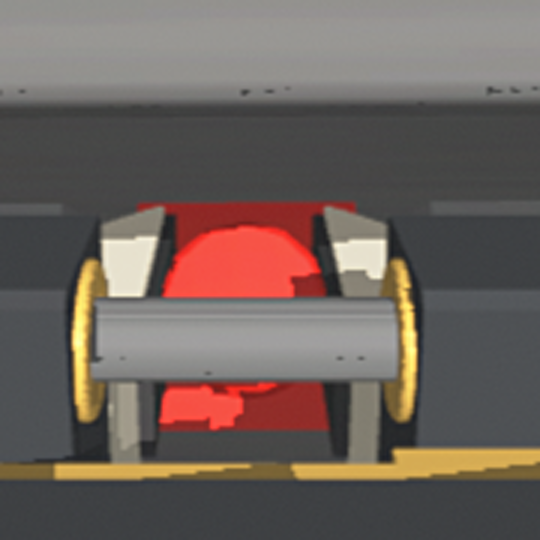

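Call:
arm_command(
  plan=[
    [[0.0005, 0.0009, 0], [0, 0, 0]],
    [[0.0009, 0.0018, 0], [0, 0, 0]],
    [[0.0014, 0.0027, 0], [0, 0, 0]],
    [[0.0018, 0.0036, 0], [0, 0, 0]],
  ],
)

```text
clock: 16.3
position: [0.6632, 0.1118, 0.0674]
ee_rot: [0.556, 1.971, -2.006]
force: [0.3, 1.2, -0.9]
width: 0.271
```

Call:
arm_command(
  plan=[
    [[0.0005, 0.0009, 0], [0, 0, 0]],
    [[0.0009, 0.0018, 0], [0, 0, 0]],
    [[0.0009, 0.0018, 0], [0, 0, 0]],
  ],
)

```text
clock: 16.6
position: [0.6644, 0.1116, 0.0669]
ee_rot: [0.56, 1.97, -2.004]
force: [-3.7, 0.2, 11.3]
width: 0.276
```

Call:
arm_command(
  plan=[
    [[-0.0004, -0.0008, 0], [0, 0, 0]],
    [[-0.0004, -0.0008, 0], [0, 0, 0]],
  ],
)

```text
clock: 16.8
position: [0.6638, 0.1117, 0.067]
ee_rot: [0.558, 1.97, -2.006]
force: [-1.3, 0.6, 5.5]
width: 0.27
```

Call:
arm_command(
  plan=[
    [[0, 0, 0], [0, 0, 0]],
    [[0, 0, 0], [0, 0, 0]],
    [[0, 0, 0], [0, 0, 0]],
  ],
  fingers=0.15,
)

```text
clock: 17.1
position: [0.6628, 0.1116, 0.0659]
ee_rot: [0.556, 1.971, -2.007]
force: [-0.4, -0.7, 0.6]
width: 0.416
```

```bash
python3 - <<'E'
from h import *
st=observe();print(st["width"]*92,st["force"],st["position"])
W=get_image("wrist");save(W,"w11",(170,150,350,330),3)
M=Rt(-4.5,27)
cx=np.array([np.cos(np.radians(-4.5)),np.sin(np.radians(-4.5)),0]);d=-.03*cx+np.array([0,0,.05]);print(M.T@d)
print(M.T@np.array([0,0,.06]), M.T@(-.1*cx))
E
```

```text
38.2807356415116 [-0.37039806 -0.73553485  0.57437907] [0.66281348 0.11161813 0.06594209]
[ 4.03067074e-03 -5.81700412e-02 -8.39061744e-20]
[-0.02723943 -0.05346039  0.        ] [ 8.91006524e-02 -4.53990500e-02  5.89457014e-19]
```

View pics/w11.png

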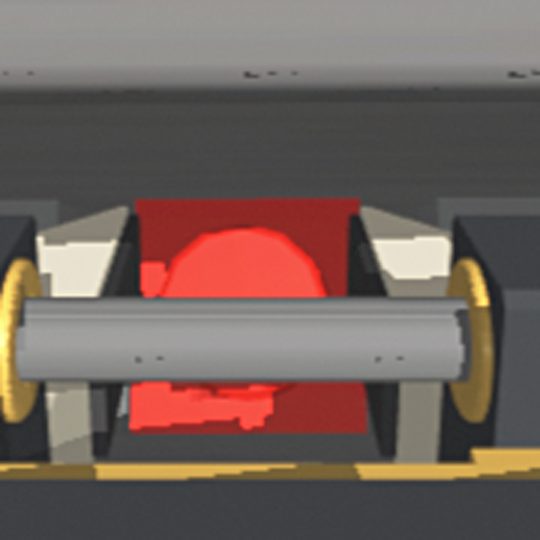

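Call:
arm_command(
  plan=[
    [[0, -0.01, 0], [0, 0, 0]],
    [[0, -0.03, 0], [0, 0, 0]],
    [[0, -0.06, 0], [0, 0, 0]],
    [[0, -0.09, 0], [0, 0, 0]],
    [[0, -0.1, 0], [0, 0, 0]],
  ],
)

```text
clock: 17.65
position: [0.6175, 0.1153, 0.1571]
ee_rot: [0.557, 1.971, -2.006]
force: [-0.3, -1.0, -0.3]
width: 0.427
```

```bash
python3 - <<'E'
from h import *
st=observe();D=get_image("side");save(D,"d12",(230,120,370,230),5)
M=Rt(-4.5,27);p=tcp_of([.453,-.392,.155],M);print(st["position"],st["joints"].round(2))
plan(p,M,15,st=st,prof=[.04,.1,.18,.26,.34,.42,.5,.58,.66,.74,.82,.89,.95,.98,1])
E
```

```text
[0.61746594 0.11530476 0.15714416] [-1.12  0.54  1.04  2.13 -0.95  0.39 -1.07]
total 0.15543399286515472 [-1.658e-01 -5.072e-01  5.000e-04]
[[[0.0044, -0.0023, 0.0208], [0.0, -0.01, 0.0]], [[0.011, -0.0058, 0.0519], [0.0, -0.01, 0.0]], [[0.0199, -0.0104, 0.0934], [0.01, -0.03, 0.0]], [[0.0287, -0.015, 0.1349], [0.01, -0.04, 0.01]], [[0.0375, -0.0197, 0.1764], [0.02, -0.05, 0.01]]]
[[[0.0089, -0.0046, 0.0415], [0.0, -0.01, 0.0]], [[0.0177, -0.0092, 0.083], [0.01, -0.02, 0.0]], [[0.0266, -0.0139, 0.1245], [0.01, -0.03, 0.01]], [[0.0354, -0.0185, 0.166], [0.02, -0.05, 0.01]], [[0.0443, -0.0231, 0.2075], [0.02, -0.06, 0.01]]]
[[[0.0089, -0.0046, 0.0415], [0.0, -0.01, 0.0]], [[0.0167, -0.0086, 0.0778], [0.01, -0.02, 0.0]], [[0.0234, -0.0121, 0.1089], [0.01, -0.03, 0.01]], [[0.0267, -0.0138, 0.1245], [0.01, -0.03, 0.01]], [[0.0289, -0.015, 0.1349], [0.01, -0.04, 0.01]]]
```

View pics/d12.png

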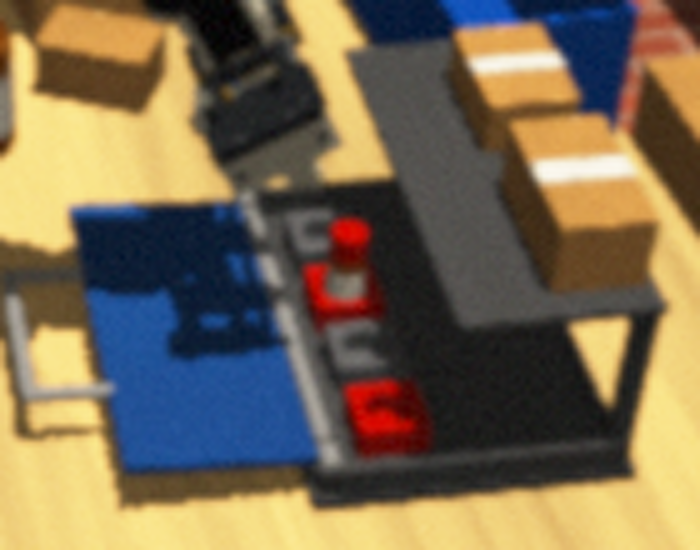

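Call:
arm_command(
  plan=[
    [[0.0044, -0.0023, 0.02], [0, 0, 0]],
    [[0.011, -0.006, 0.052], [0, 0, 0]],
    [[0.02, -0.0104, 0.0934], [0, 0, 0]],
    [[0.0287, -0.015, 0.135], [0, 0, 0]],
    [[0.0375, -0.0197, 0.1764], [0, 0, 0]],
  ],
)

```text
clock: 18.2
position: [0.561, -0.0585, 0.1557]
ee_rot: [0.556, 1.97, -2.007]
force: [1.3, 0.0, -0.3]
width: 0.424
```

Call:
arm_command(
  plan=[
    [[0.009, -0.0046, 0.0415], [0, 0, 0]],
    [[0.0177, -0.0092, 0.083], [0, 0, 0]],
    [[0.0266, -0.014, 0.1245], [0, 0, 0]],
    [[0.0354, -0.0185, 0.166], [0, 0, 0]],
    [[0.0443, -0.023, 0.2075], [0, 0, 0]],
  ],
)

```text
clock: 18.7
position: [0.4944, -0.2618, 0.156]
ee_rot: [0.558, 1.971, -2.006]
force: [0.6, -0.2, 0.9]
width: 0.426
```

```bash
python3 - <<'E'
from h import *
st=observe()
M=Rt(-4.5,27);p=tcp_of([.453,-.392,.155],M);print(st["position"],st["joints"].round(2))
plan(p,M,5,st=st)
E
```

```text
[ 0.49437769 -0.26183591  0.15600355] [-0.01  0.32  0.66  2.24 -1.15  0.46 -0.06]
total 0.15539235004595572 [-0.0427 -0.1301  0.0017]
[[[0.0056, -0.0032, 0.0266], [0.0, -0.03, 0.01]], [[0.0111, -0.0065, 0.0532], [0.0, -0.06, 0.01]], [[0.0167, -0.0097, 0.0798], [0.01, -0.09, 0.02]], [[0.0222, -0.013, 0.1065], [0.01, -0.12, 0.03]], [[0.0278, -0.0162, 0.1331], [0.01, -0.15, 0.03]]]
```

Call:
arm_command(
  plan=[
    [[0.008, -0.005, 0.04], [0, 0, 0]],
    [[0.016, -0.009, 0.078], [0, 0, 0]],
    [[0.023, -0.013, 0.11], [0, 0, 0]],
    [[0.028, -0.016, 0.133], [0, 0, 0]],
    [[0.028, -0.016, 0.133], [0, 0, 0]],
  ],
)

```text
clock: 19.2
position: [0.4505, -0.3945, 0.1574]
ee_rot: [0.562, 1.969, -2.013]
force: [0.3, 0.2, -0.5]
width: 0.427
```

```bash
python3 - <<'E'
from h import *
st=observe();W=get_image("wrist");save(W,"w13");
M=R.from_rotvec(st["ee_rot"]).as_matrix();print(st["position"],st["joints"].round(2),M.round(3).tolist(),np.abs(st["dq"]).max())
hsv=cv2.cvtColor(W["color"],cv2.COLOR_RGB2HSV)
m=((hsv[...,0]<6)|(hsv[...,0]>174))&(hsv[...,1]>190)&(hsv[...,2]>70)
N,l,s,c=cv2.connectedComponentsWithStats(m.astype(np.uint8))
for i in range(1,N):
    if s[i,4]>15: print(c[i],s[i],onz(W,(s[i,0]+s[i,2]/2,c[i][1]),.068,st).round(4))
E
```

```text
[ 0.45045591 -0.39447556  0.15737972] [ 0.28  0.43  0.7   2.11 -1.13  0.67  0.14] [[-0.889, 0.451, -0.086], [0.076, -0.04, -0.996], [-0.452, -0.892, 0.002]] 0.0530517216895433
[244.88700565 244.72316384] [232 240  27   9 177] [ 0.459  -0.3909  0.068 ]
```

View pics/w13.png

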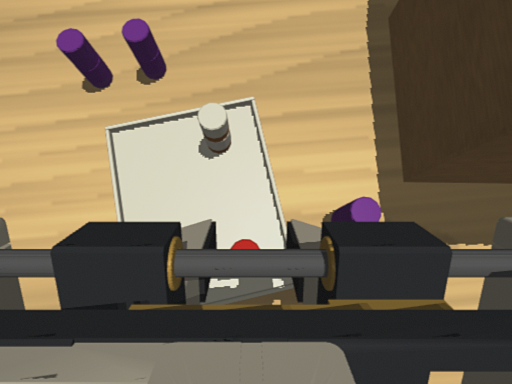

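```bash
python3 - <<'E'
from h import *
st=observe();W=get_image("wrist");D=get_image("side");save(D,"d13",(230,220,460,384),3)
q=onz(W,(245.5,240),.068,st);print("far edge",q, "centre", q[0]-.013,q[1]+.001)
for z in(0,.1,.15,.2): print(z,onz(D,(312,350),z)[:2].round(3),onz(D,(335,340),z)[:2].round(3),onz(D,(428,333),z)[:2].round(3))
E
```

```text
far edge [ 0.46354487 -0.38849548  0.068     ] centre 0.45054486816812 -0.3874954806373253
0 [ 0.513 -0.484] [ 0.576 -0.472] [ 0.808 -0.506]
0.1 [ 0.486 -0.534] [ 0.542 -0.523] [ 0.75  -0.553]
0.15 [ 0.472 -0.558] [ 0.525 -0.548] [ 0.721 -0.576]
0.2 [ 0.459 -0.583] [ 0.508 -0.573] [ 0.691 -0.6  ]
```

View pics/d13.png

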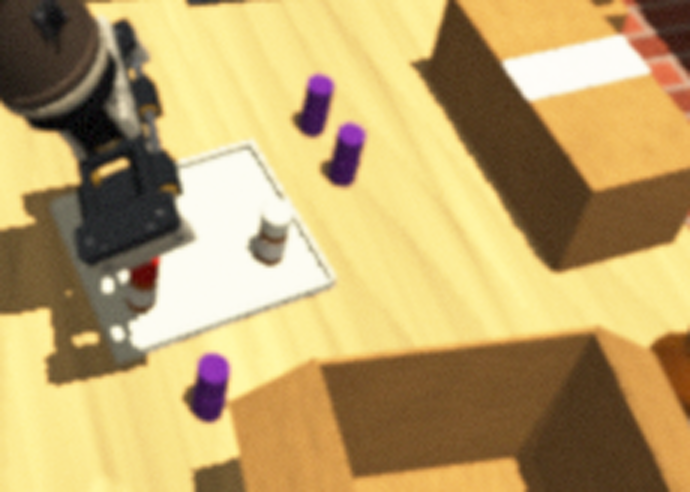

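```bash
python3 - <<'E'
from h import *
st=observe();print(st["position"])
M=Rt(-4.5,27);plan(tcp_of([.451,-.390,.053],M),M,5,prof=[.15,.4,.65,.9,1])
E
```

```text
[ 0.45249958 -0.38920793  0.15688378]
total 0.18497034299471904 [-0.0029 -0.0007 -0.1012]
[[[0.0072, 0.0133, 0.0002], [0.01, -0.02, 0.01]], [[0.0193, 0.0356, 0.0005], [0.03, -0.05, 0.04]], [[0.0314, 0.0578, 0.0007], [0.05, -0.09, 0.06]], [[0.0435, 0.0801, 0.001], [0.07, -0.12, 0.09]], [[0.0483, 0.089, 0.0011], [0.08, -0.13, 0.1]]]
```

Call:
arm_command(
  plan=[
    [[0.007, 0.013, 0], [0, 0, 0]],
    [[0.019, 0.0355, 0], [0, 0, 0]],
    [[0.0314, 0.0578, 0], [0, 0, 0]],
    [[0.0435, 0.08, 0], [0, 0, 0]],
    [[0.048, 0.089, 0], [0, 0, 0]],
  ],
)

```text
clock: 19.85
position: [0.4507, -0.3872, 0.0554]
ee_rot: [0.552, 1.972, -2.004]
force: [-0.1, -1.1, -2.7]
width: 0.424
```

Call:
arm_command(
  plan=[
    [[0, 0, 0], [0, 0, 0]],
    [[0, 0, 0], [0, 0, 0]],
  ],
)

```text
clock: 20.05
position: [0.4497, -0.3896, 0.0566]
ee_rot: [0.558, 1.972, -2.006]
force: [-0.2, -0.3, 0.9]
width: 0.422
```

```bash
python3 - <<'E'
from h import *
st=observe();W=get_image("wrist");save(W,"w14",(150,170,350,330),3)
M=R.from_rotvec(st["ee_rot"]).as_matrix();g=st["position"]+.003*M[:,1];print(g,st["joints"].round(2),st["force"])
print("exp cap centre px",proj(W,[g+[0,0,.068-g[2]]],st))
E
```

```text
[ 0.45103616 -0.3897122   0.05392749] [ 0.76  0.54  0.06  2.15 -1.32  0.34  0.39] [-0.16411067 -0.26660977  0.91006906]
exp cap centre px [[251.52127706 253.16389438]]
```

View pics/w14.png

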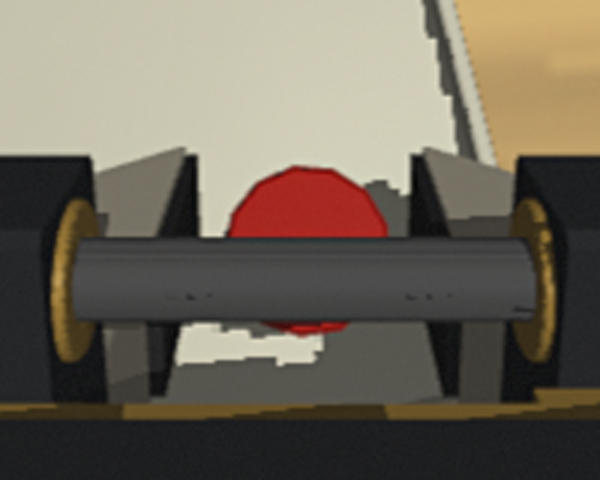

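Call:
arm_command(
  plan=[
    [[0, 0, 0], [0, 0, 0]],
    [[0, 0, 0], [0, 0, 0]],
    [[0, 0, 0], [0, 0, 0]],
    [[0, 0, 0], [0, 0, 0]],
  ],
  fingers=1,
)

```text
clock: 20.5
position: [0.4506, -0.3895, 0.0569]
ee_rot: [0.556, 1.97, -2.006]
force: [-0.7, -0.3, 3.8]
width: 0.269
```

Call:
arm_command(
  plan=[
    [[-0.0046, -0.0089, 0], [0, 0, 0]],
    [[-0.0137, -0.0267, 0], [0, 0, 0]],
    [[-0.0274, -0.0534, 0], [0, 0, 0]],
    [[-0.036, -0.07, 0], [0, 0, 0]],
    [[-0.036, -0.07, 0], [0, 0, 0]],
  ],
)

```text
clock: 21.0
position: [0.4514, -0.3906, 0.1377]
ee_rot: [0.558, 1.966, -2.007]
force: [-0.4, 0.1, -0.6]
width: 0.274
```

```bash
python3 - <<'E'
from h import *
st=observe()
M=R.from_rotvec(st["ee_rot"]).as_matrix();g=np.array(st["position"])+.003*M[:,1];print(st["width"]*92,g.round(4),st["joints"].round(3))
cx=np.array([np.cos(np.radians(-4.5)),np.sin(np.radians(-4.5)),0])
t=np.array([.6537,-.0130,0]);M=Rt(-4.5,27)
plan(tcp_of(t-.09*cx+[0,0,.13],M),M,11,st=st,prof=[.04,.12,.22,.33,.44,.55,.66,.77,.88,.96,1])
E
```

```text
25.177809565265413 [ 0.4527 -0.3907  0.135 ] [ 0.596  0.399  0.262  2.107 -1.012  0.492  0.046]
total 0.15111392087963502 [ 0.1112  0.3848 -0.005 ]
[[[-0.0028, 0.0016, -0.0157], [-0.0, -0.0, -0.0]], [[-0.0083, 0.0049, -0.0471], [-0.01, -0.0, -0.01]], [[-0.0153, 0.0089, -0.0863], [-0.02, -0.0, -0.02]], [[-0.0229, 0.0134, -0.1295], [-0.04, -0.01, -0.03]], [[-0.0305, 0.0178, -0.1727], [-0.05, -0.01, -0.04]]]
[[[-0.0076, 0.0045, -0.0432], [-0.01, -0.0, -0.01]], [[-0.0153, 0.009, -0.0863], [-0.02, -0.0, -0.02]], [[-0.0229, 0.0134, -0.1295], [-0.04, -0.01, -0.03]], [[-0.0306, 0.0179, -0.1727], [-0.05, -0.01, -0.04]], [[-0.0361, 0.0212, -0.204], [-0.06, -0.01, -0.05]]]
[[[-0.0028, 0.0016, -0.0157], [-0.0, -0.0, -0.0]]]
```

Call:
arm_command(
  plan=[
    [[-0.003, 0.0005, -0.0157], [0, 0, 0]],
    [[-0.0083, 0.003, -0.047], [0, 0, 0]],
    [[-0.0153, 0.008, -0.0863], [0, 0, 0]],
    [[-0.023, 0.0134, -0.13], [0, 0, 0]],
    [[-0.0305, 0.018, -0.173], [0, 0, 0]],
  ],
)

```text
clock: 21.5
position: [0.4986, -0.2173, 0.1316]
ee_rot: [0.554, 1.973, -2.007]
force: [1.9, 0.2, -0.6]
width: 0.273
```

Call:
arm_command(
  plan=[
    [[-0.0076, 0.0045, -0.043], [0, 0, 0]],
    [[-0.0153, 0.009, -0.086], [0, 0, 0]],
    [[-0.023, 0.0134, -0.13], [0, 0, 0]],
    [[-0.0306, 0.018, -0.173], [0, 0, 0]],
    [[-0.036, 0.021, -0.204], [0, 0, 0]],
  ],
)

```text
clock: 22.0
position: [0.5507, -0.039, 0.1291]
ee_rot: [0.552, 1.974, -2.009]
force: [1.0, -0.0, 0.0]
width: 0.272
```

```bash
python3 - <<'E'
from h import *
st=observe();print(st["width"]*92,st["joints"].round(2),st["position"])
t=np.array([.6537,-.0130,0]);M=Rt(-4.5,27)
plan(tcp_of(t+[0,0,.095],M),M,5,prof=[.15,.45,.75,.95,1])
E
```

```text
25.01986707156278 [-0.49  0.33  0.53  2.31 -1.03  0.14 -0.67] [ 0.55074357 -0.03903854  0.12907008]
total 0.3302668083281198 [ 0.1016  0.0261 -0.0314]
[[[-0.0112, 0.0109, -0.0051], [0.0, -0.02, 0.05]], [[-0.0335, 0.0327, -0.0154], [0.01, -0.05, 0.14]], [[-0.0559, 0.0545, -0.0256], [0.02, -0.08, 0.23]], [[-0.0708, 0.069, -0.0324], [0.03, -0.1, 0.3]], [[-0.0745, 0.0726, -0.0341], [0.03, -0.1, 0.31]]]
```

Call:
arm_command(
  plan=[
    [[-0.009, 0.006, -0.008], [0, 0, 0]],
    [[-0.03, 0.025, -0.018], [0, 0, 0]],
    [[-0.052, 0.048, -0.024], [0, 0, 0]],
    [[-0.068, 0.064, -0.026], [0, 0, 0]],
    [[-0.072, 0.07, -0.026], [0, 0, 0]],
  ],
)

```text
clock: 22.5
position: [0.6505, -0.0226, 0.0985]
ee_rot: [0.553, 1.973, -2.009]
force: [-0.8, -0.5, -0.6]
width: 0.271
```

Call:
arm_command(
  plan=[
    [[0, 0, 0], [0, 0, 0]],
    [[0, 0, 0], [0, 0, 0]],
  ],
)

```text
clock: 22.7
position: [0.648, -0.0237, 0.0996]
ee_rot: [0.555, 1.974, -2.01]
force: [-0.5, 0.5, -0.0]
width: 0.269
```

```bash
python3 - <<'E'
from h import *
st=observe();W=get_image("wrist")
im=cv2.cvtColor(W["color"],cv2.COLOR_RGB2BGR)[180:310,40:370];s=2.2
im=cv2.resize(im,None,fx=s,fy=s,interpolation=cv2.INTER_CUBIC);im2=im.copy()
C,cx,cy=ctrs((.661,.080),-4.5)
o=np.array([40,180])
for c in C[:3]:
    q=[np.r_[c+.023*(i*cx+j*cy),.032] for i,j in((1,1),(1,-1),(-1,-1),(-1,1))]
    cv2.polylines(im2,[np.int32((proj(W,q,st)-o+.5)*s)],True,(0,255,0),1)
M=R.from_rotvec(st["ee_rot"]).as_matrix();g=st["position"]+.003*M[:,1];print(g,st["joints"].round(2))
q=[g+[.013*np.cos(t),.013*np.sin(t),.014] for t in np.linspace(0,6.28,40)]
cv2.polylines(im2,[np.int32((proj(W,q,st)-o+.5)*s)],True,(255,0,255),1)
cv2.imwrite("pics/ov3.png",np.vstack([im,im2]))
t=np.array([.6537,-.0130,0]);M=Rt(-4.5,27)
plan(tcp_of(t+[0,0,.094],M),M,1,st=st)
E
```

```text
[ 0.64936762 -0.02379302  0.09695714] [-0.45  0.51  0.5   2.12 -1.07  0.2  -0.7 ]
total 0.36015881841101377 [ 0.0043  0.0108 -0.003 ]
[[[-0.0017, 0.0042, -0.0111], [-0.01, -0.21, 0.3]]]
```

View pics/ov3.png

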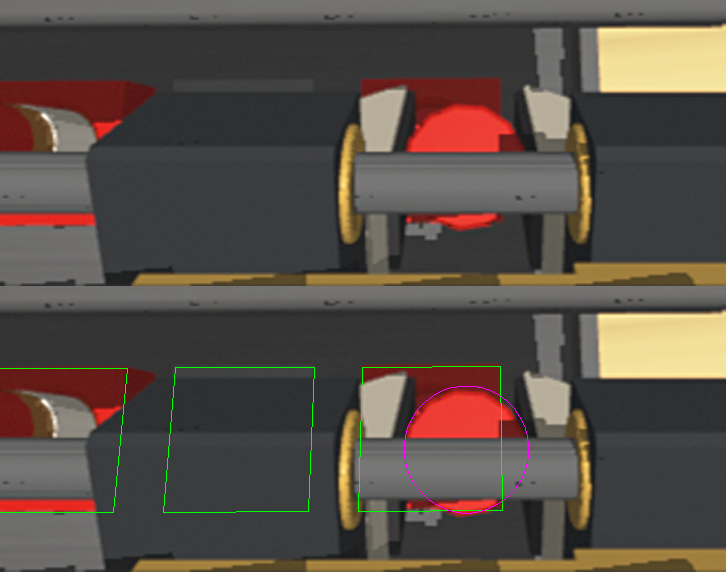

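Call:
arm_command(
  plan=[
    [[-0.001, 0.002, -0.006], [0, 0, 0]],
    [[-0.0018, 0.004, -0.011], [0, 0, 0]],
    [[-0.0018, 0.004, -0.011], [0, 0, 0]],
    [[-0.0018, 0.004, -0.011], [0, 0, 0]],
  ],
)

```text
clock: 23.15
position: [0.6539, -0.0117, 0.0977]
ee_rot: [0.554, 1.972, -2.007]
force: [-0.5, -0.5, -1.0]
width: 0.273
```

```bash
python3 - <<'E'
from h import *
st=observe();Mc=R.from_rotvec(st["ee_rot"]).as_matrix();print((st["position"]+.003*Mc[:,1]).round(4),np.abs(st["dq"]).max(),st["joints"].round(2))
t=np.array([.6539,-.0130,0]);M=Rt(-4.5,27)
plan(tcp_of(t+[0,0,.068],M),M,5,st=st,prof=[.1,.35,.65,.9,1])
E
```

```text
[ 0.6552 -0.0119  0.095 ] 0.006925306136921586 [-0.48  0.52  0.51  2.11 -1.07  0.19 -0.72]
total 0.2147084954894637 [-0.0013 -0.0011 -0.027 ]
[[[0.0013, 0.0024, 0.0001], [0.0, -0.01, 0.02]], [[0.0046, 0.0082, 0.0005], [0.02, -0.04, 0.06]], [[0.0086, 0.0153, 0.0008], [0.03, -0.07, 0.12]], [[0.0119, 0.0212, 0.0012], [0.04, -0.09, 0.16]], [[0.0133, 0.0236, 0.0013], [0.05, -0.1, 0.18]]]
```

Call:
arm_command(
  plan=[
    [[0.0013, 0.002, 0.001], [0, 0, 0]],
    [[0.0046, 0.008, 0.001], [0, 0, 0]],
    [[0.0086, 0.0153, 0.001], [0, 0, 0]],
    [[0.012, 0.0212, 0.001], [0, 0, 0]],
    [[0.0133, 0.0236, 0.001], [0, 0, 0]],
  ],
)

```text
clock: 23.65
position: [0.6521, -0.0137, 0.0698]
ee_rot: [0.555, 1.973, -2.009]
force: [1.1, -0.1, -1.2]
width: 0.271
```

Call:
arm_command(
  plan=[
    [[0, 0, 0], [0, 0, 0]],
    [[0.0005, 0.0009, 0], [0, 0, 0]],
    [[0.0009, 0.0018, 0], [0, 0, 0]],
  ],
)

```text
clock: 23.95
position: [0.6528, -0.0133, 0.0687]
ee_rot: [0.556, 1.972, -2.008]
force: [-0.1, 0.3, 0.0]
width: 0.275
```

```bash
python3 - <<'E'
from h import *
st=observe();Mc=R.from_rotvec(st["ee_rot"]).as_matrix();print((st["position"]+.003*Mc[:,1]).round(4),st["force"])
W=get_image("wrist");save(W,"w15",(170,150,350,330),3)
E
```

```text
[ 0.6541 -0.0134  0.0661] [-0.13511713  0.28975806  0.01737013]
```

View pics/w15.png

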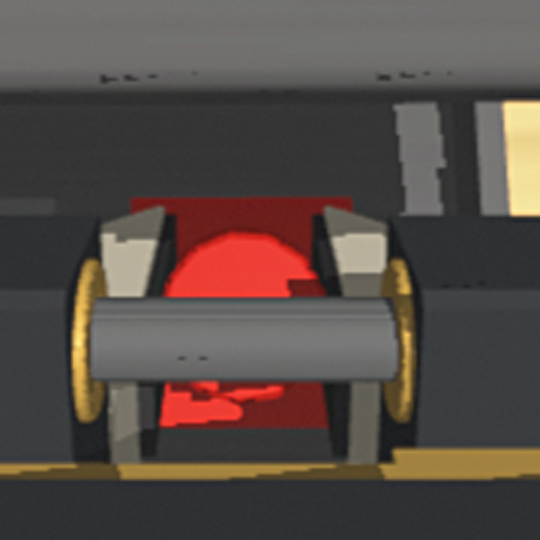

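Call:
arm_command(
  plan=[
    [[0, 0.0007, 0], [0, 0, 0]],
    [[0.0003, 0.0014, 0], [0, 0, 0]],
    [[0.0006, 0.002, 0], [0, 0, 0]],
  ],
)

```text
clock: 24.3
position: [0.6533, -0.0131, 0.067]
ee_rot: [0.554, 1.973, -2.008]
force: [0.7, -0.3, 0.3]
width: 0.271
```

Call:
arm_command(
  plan=[
    [[0.0005, 0.0009, 0], [0, 0, 0]],
    [[0.0007, 0.0014, 0], [0, 0, 0]],
  ],
)

```text
clock: 24.5
position: [0.6543, -0.0133, 0.0669]
ee_rot: [0.555, 1.973, -2.008]
force: [-3.8, 0.8, 12.0]
width: 0.274
```

Contact at the same height as the first vial. I'll relax the push, then release and retract.

Call:
arm_command(
  plan=[
    [[-0.0005, -0.001, 0], [0, 0, 0]],
    [[-0.0005, -0.001, 0], [0, 0, 0]],
  ],
)

```text
clock: 24.7
position: [0.6536, -0.0131, 0.0672]
ee_rot: [0.553, 1.974, -2.009]
force: [0.3, -0.6, -0.1]
width: 0.269
```

Call:
arm_command(
  plan=[
    [[0, 0, 0], [0, 0, 0]],
    [[0, 0, 0], [0, 0, 0]],
    [[0, 0, 0], [0, 0, 0]],
  ],
  fingers=0.15,
)

```text
clock: 25.0
position: [0.6536, -0.0131, 0.067]
ee_rot: [0.553, 1.974, -2.009]
force: [-0.7, -0.4, -0.2]
width: 0.416
```

Call:
arm_command(
  plan=[
    [[0, -0.01, 0], [0, 0, 0]],
    [[0, -0.03, 0], [0, 0, 0]],
    [[0, -0.06, 0], [0, 0, 0]],
    [[0, -0.1, 0], [0, 0, 0]],
    [[0, -0.13, 0], [0, 0, 0]],
  ],
)

```text
clock: 25.5
position: [0.5943, -0.0089, 0.1843]
ee_rot: [0.554, 1.975, -2.01]
force: [-0.3, 0.3, 1.1]
width: 0.424
```

```bash
python3 - <<'E'
from h import *
st=observe();W=get_image("wrist");save(W,"w16");D=get_image("side");save(D,"d16",(230,120,370,230),5)
print(st["position"],st["joints"].round(2))
Y=np.radians(-4.2);M=np.stack([[np.sin(Y),-np.cos(Y),0],[0,0,-1],[np.cos(Y),np.sin(Y),0]],1)
plan(np.array([.4345,.0955,.20]),M,14)
E
```

```text
[ 0.59432351 -0.00893922  0.18426606] [-0.9   0.39  1.02  2.19 -0.87  0.39 -0.89]
total 93.45769563011858 [-0.1609  0.1032  0.0142]
[[[0.0103, -0.0063, -0.0064], [-1.5, -6.33, -1.51]], [[0.0206, -0.0127, -0.0129], [-3.0, -12.65, -3.02]], [[0.0309, -0.019, -0.0193], [-4.51, -18.98, -4.53]], [[0.0412, -0.0253, -0.0258], [-6.01, -25.31, -6.04]], [[0.0515, -0.0316, -0.0322], [-7.51, -31.63, -7.55]]]
[[[0.0058, -0.004, -0.0117], [-1.5, -6.33, -1.51]], [[0.0117, -0.008, -0.0234], [-3.0, -12.65, -3.02]], [[0.0175, -0.012, -0.0352], [-4.51, -18.98, -4.53]], [[0.0233, -0.016, -0.0469], [-6.01, -25.31, -6.04]], [[0.0292, -0.0201, -0.0586], [-7.51, -31.63, -7.55]]]
[[[-0.0009, -0.002, -0.0135], [-1.5, -6.33, -1.51]], [[-0.0019, -0.004, -0.027], [-3.0, -12.65, -3.02]], [[-0.0028, -0.0059, -0.0405], [-4.51, -18.98, -4.53]], [[-0.0037, -0.0079, -0.0541], [-6.01, -25.31, -6.04]]]
```

View pics/w16.png

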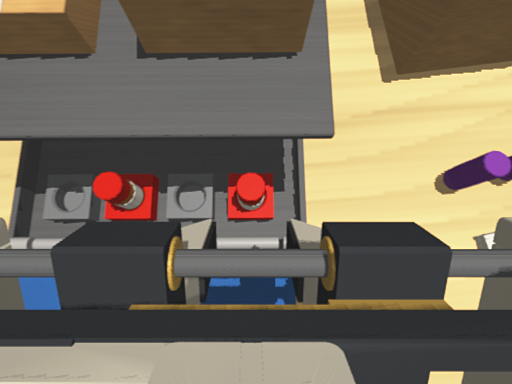

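View pics/d16.png

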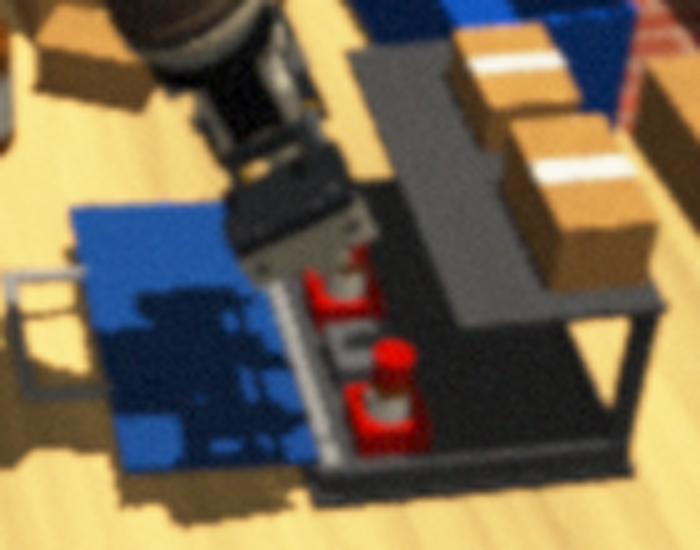

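Call:
arm_command(
  plan=[
    [[0.0103, -0.007, -0.006], [-1.5, -6.3, -1.5]],
    [[0.0206, -0.0135, -0.013], [-3, -12.65, -3]],
    [[0.031, -0.02, -0.019], [-4.5, -19, -4.5]],
    [[0.041, -0.0265, -0.026], [-6, -25.3, -6]],
    [[0.0515, -0.033, -0.032], [-7.5, -31.6, -7.55]],
  ],
  fingers=0.3,
)

```text
clock: 26.1
position: [0.5368, 0.0285, 0.1892]
ee_rot: [-0.162, 1.801, -1.822]
force: [-0.6, 0.6, -0.2]
width: 0.347
```

Call:
arm_command(
  plan=[
    [[0.006, -0.004, -0.0117], [-1.5, -6.3, -1.5]],
    [[0.0117, -0.008, -0.0234], [-3, -12.65, -3]],
    [[0.0175, -0.012, -0.035], [-4.5, -19, -4.5]],
    [[0.0233, -0.016, -0.047], [-6, -25.3, -6]],
    [[0.029, -0.02, -0.0586], [-7.5, -31.6, -7.55]],
  ],
)

```text
clock: 26.6
position: [0.4796, 0.0656, 0.1945]
ee_rot: [-0.769, 1.533, -1.54]
force: [-0.1, 0.1, -0.2]
width: 0.352
```

```bash
python3 - <<'E'
from h import *
st=observe();print(st["position"],st["joints"].round(2))
Y=np.radians(-4.2);M=np.stack([[np.sin(Y),-np.cos(Y),0],[0,0,-1],[np.cos(Y),np.sin(Y),0]],1)
plan(np.array([.4345,.0955,.20]),M,5)
E
```

```text
[0.47963951 0.0655666  0.19447266] [-0.94  0.25  0.89  2.13 -0.37  0.75 -0.34]
total 26.523987881945967 [-0.0451  0.0299  0.0055]
[[[-0.001, -0.0018, -0.0107], [-1.16, -5.04, -1.18]], [[-0.0019, -0.0036, -0.0214], [-2.32, -10.08, -2.36]], [[-0.0029, -0.0054, -0.0321], [-3.47, -15.12, -3.54]], [[-0.0038, -0.0073, -0.0428], [-4.63, -20.16, -4.72]], [[-0.0048, -0.0091, -0.0535], [-5.79, -25.2, -5.9]]]
```

Call:
arm_command(
  plan=[
    [[-0.001, -0.002, -0.0125], [-1.35, -6, -1.35]],
    [[-0.002, -0.0045, -0.025], [-2.8, -12, -2.8]],
    [[-0.0035, -0.0068, -0.0385], [-4.15, -18, -4.25]],
    [[-0.0045, -0.009, -0.05], [-5.5, -24, -5.6]],
    [[-0.0048, -0.009, -0.0535], [-5.8, -25.2, -5.9]],
  ],
)

```text
clock: 27.1
position: [0.4348, 0.0967, 0.1999]
ee_rot: [-1.173, 1.263, -1.263]
force: [0.4, -0.2, 0.2]
width: 0.35
```

Call:
arm_command(
  plan=[
    [[0, 0, 0], [0, 0, 0]],
    [[0, 0, 0], [0, 0, 0]],
  ],
)

```text
clock: 27.3
position: [0.4353, 0.0951, 0.2]
ee_rot: [-1.168, 1.268, -1.268]
force: [0.5, -0.6, -0.5]
width: 0.35
```

```bash
python3 - <<'E'
from h import *
st=observe();print(st["position"],st["joints"].round(2))
W=get_image("wrist");save(W,"w17");print(proj(W,[.4345,.0955,.041],st),[ (q["point"],q["confidence"]) for q in place_of(W,"door_handle")])
Y=np.radians(-4.2);M=np.stack([[np.sin(Y),-np.cos(Y),0],[0,0,-1],[np.cos(Y),np.sin(Y),0]],1)
plan(np.array([.4342,.0955,.0455]),M,7,st=st,prof=[.1,.3,.55,.75,.9,.97,1])
E
```

```text
[0.43529243 0.09505553 0.19997881] [-1.    0.23  0.81  2.1  -0.22  0.89 -0.15]
[[249.57019531 180.72037319]] [([249.9, 177.3], 0.68)]
total 0.4343652274313951 [-0.0011  0.0004 -0.1545]
[[[0.0, 0.0154, -0.0001], [-0.01, -0.04, -0.01]], [[-0.0001, 0.0463, -0.0004], [-0.03, -0.13, -0.02]], [[-0.0001, 0.085, -0.0007], [-0.05, -0.23, -0.03]], [[-0.0001, 0.1159, -0.001], [-0.07, -0.32, -0.05]], [[-0.0002, 0.139, -0.0012], [-0.08, -0.38, -0.06]]]
[[[0.0, 0.0108, -0.0001], [-0.01, -0.03, -0.0]], [[0.0, 0.0154, -0.0001], [-0.01, -0.04, -0.01]]]
```

View pics/w17.png

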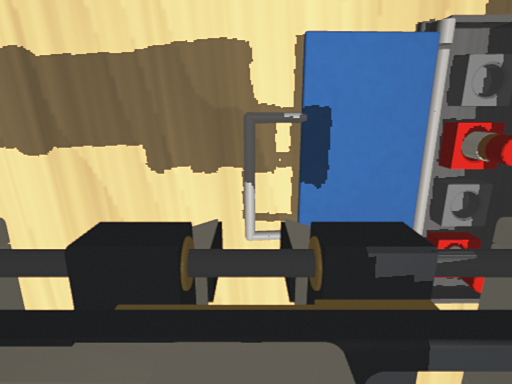

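Bar at column 250, aligned between the fingers. Descend.

Call:
arm_command(
  plan=[
    [[0, 0.0154, 0], [0, 0, 0]],
    [[0, 0.046, -0.0005], [0, -0.1, 0]],
    [[0, 0.085, -0.0007], [0, -0.2, 0]],
    [[0, 0.116, -0.001], [0, -0.3, 0]],
    [[0, 0.139, -0.001], [0, -0.4, 0]],
  ],
)

```text
clock: 27.9
position: [0.4337, 0.0948, 0.0594]
ee_rot: [-1.174, 1.262, -1.263]
force: [0.5, -0.1, 0.1]
width: 0.351
```

Call:
arm_command(
  plan=[
    [[0, 0.01, 0], [0, 0, 0]],
    [[0, 0.0155, 0], [0, 0, 0]],
    [[0, 0.0155, 0], [0, 0, 0]],
  ],
)

```text
clock: 28.2
position: [0.4345, 0.0954, 0.0458]
ee_rot: [-1.173, 1.261, -1.262]
force: [-0.0, -1.1, 0.5]
width: 0.35
```

Call:
arm_command(
  plan=[
    [[0, 0, 0], [0, 0, 0]],
    [[0, 0, 0], [0, 0, 0]],
    [[0, 0, 0], [0, 0, 0]],
    [[0, 0, 0], [0, 0, 0]],
  ],
  fingers=1,
)

```text
clock: 28.6
position: [0.4341, 0.0959, 0.0462]
ee_rot: [-1.173, 1.261, -1.261]
force: [-2.7, 0.8, 7.7]
width: 0.111
```

```bash
python3 - <<'E'
import numpy as np
def P(f): a=np.radians(28)-f; return np.array([0,-.18*np.cos(a),.18*np.sin(a)])
ph=2.0
for sched in [[1.985,1.955,1.91,1.86,1.81]]+[list(1.81-.055*np.arange(1,6)-.275*k) for k in range(5)]+[[.38,.33,.285,.245,.21],[.18,.15,.125,.1,.08],[.065,.05,.035,.02,.01]]:
    print(round(sched[-1],3),[[(np.round(P(f)-P(ph),4)+0).tolist(),[0,0,0]] for f in sched]); ph=sched[-1]
E
```

```text
1.81 [[[0.0, -0.0027, 0.0002], [0, 0, 0]], [[0.0, -0.0081, 0.0007], [0, 0, 0]], [[0.0, -0.0161, 0.0017], [0, 0, 0]], [[0.0, -0.025, 0.0033], [0, 0, 0]], [[0.0, -0.0337, 0.0053], [0, 0, 0]]]
1.535 [[[0.0, -0.0095, 0.0027], [0, 0, 0]], [[0.0, -0.0189, 0.0059], [0, 0, 0]], [[0.0, -0.028, 0.0097], [0, 0, 0]], [[0.0, -0.037, 0.0139], [0, 0, 0]], [[0.0, -0.0457, 0.0186], [0, 0, 0]]]
1.26 [[[0.0, -0.0084, 0.0052], [0, 0, 0]], [[0.0, -0.0166, 0.0108], [0, 0, 0]], [[0.0, -0.0244, 0.0169], [0, 0, 0]], [[0.0, -0.0318, 0.0234], [0, 0, 0]], [[0.0, -0.0389, 0.0303], [0, 0, 0]]]
0.985 [[[0.0, -0.0067, 0.0073], [0, 0, 0]], [[0.0, -0.013, 0.0149], [0, 0, 0]], [[0.0, -0.0189, 0.0229], [0, 0, 0]], [[0.0, -0.0243, 0.0312], [0, 0, 0]], [[0.0, -0.0292, 0.0398], [0, 0, 0]]]
0.71 [[[0.0, -0.0045, 0.0088], [0, 0, 0]], [[0.0, -0.0085, 0.0179], [0, 0, 0]], [[0.0, -0.0119, 0.0272], [0, 0, 0]], [[0.0, -0.0149, 0.0366], [0, 0, 0]], [[0.0, -0.0173, 0.0462], [0, 0, 0]]]
0.435 [[[0.0, -0.0019, 0.0097], [0, 0, 0]], [[0.0, -0.0033, 0.0195], [0, 0, 0]], [[0.0, -0.0041, 0.0294], [0, 0, 0]], [[0.0, -0.0044, 0.0393], [0, 0, 0]], [[0.0, -0.0041, 0.0492], [0, 0, 0]]]
0.21 [[[0.0, 0.0008, 0.0099], [0, 0, 0]], [[0.0, 0.002, 0.0188], [0, 0, 0]], [[0.0, 0.0035, 0.0268], [0, 0, 0]], [[0.0, 0.0051, 0.0338], [0, 0, 0]], [[0.0, 0.0067, 0.0399], [0, 0, 0]]]
0.08 [[[0.0, 0.0016, 0.0052], [0, 0, 0]], [[0.0, 0.0033, 0.0103], [0, 0, 0]], [[0.0, 0.0048, 0.0145], [0, 0, 0]], [[0.0, 0.0065, 0.0187], [0, 0, 0]], [[0.0, 0.0079, 0.022], [0, 0, 0]]]
0.01 [[[0.0, 0.0011, 0.0025], [0, 0, 0]], [[0.0, 0.0022, 0.0049], [0, 0, 0]], [[0.0, 0.0034, 0.0074], [0, 0, 0]], [[0.0, 0.0046, 0.0098], [0, 0, 0]], [[0.0, 0.0054, 0.0114], [0, 0, 0]]]
```

Call:
arm_command(
  plan=[
    [[0, -0.0027, 0.0002], [0, 0, 0]],
    [[0, -0.008, 0.0007], [0, 0, 0]],
    [[0, -0.016, 0.0017], [0, 0, 0]],
    [[0, -0.025, 0.0033], [0, 0, 0]],
    [[0, -0.0337, 0.0053], [0, 0, 0]],
  ],
)

```text
clock: 29.1
position: [0.4391, 0.0955, 0.0802]
ee_rot: [-1.174, 1.261, -1.26]
force: [-1.4, 3.3, -3.0]
width: 0.11
```

Call:
arm_command(
  plan=[
    [[0, -0.0095, 0.0027], [0, 0, 0]],
    [[0, -0.019, 0.006], [0, 0, 0]],
    [[0, -0.028, 0.0097], [0, 0, 0]],
    [[0, -0.037, 0.0139], [0, 0, 0]],
    [[0, -0.0457, 0.0186], [0, 0, 0]],
  ],
)

```text
clock: 29.6
position: [0.4566, 0.0941, 0.1257]
ee_rot: [-1.176, 1.263, -1.259]
force: [-6.5, 4.6, 0.9]
width: 0.113
```

Call:
arm_command(
  plan=[
    [[0, -0.0084, 0.0052], [0, 0, 0]],
    [[0, -0.0166, 0.0108], [0, 0, 0]],
    [[0, -0.0244, 0.0169], [0, 0, 0]],
    [[0, -0.0318, 0.0234], [0, 0, 0]],
    [[0, -0.0389, 0.0303], [0, 0, 0]],
  ],
)

```text
clock: 30.1
position: [0.4845, 0.092, 0.1643]
ee_rot: [-1.179, 1.267, -1.257]
force: [-16.4, 4.9, 13.1]
width: 0.115
```

Call:
arm_command(
  plan=[
    [[0, -0.0078, 0.0063], [0, 0, 0]],
    [[0, -0.0146, 0.0136], [0, 0, 0]],
    [[0, -0.0207, 0.0214], [0, 0, 0]],
    [[0, -0.0261, 0.0297], [0, 0, 0]],
    [[0, -0.031, 0.0383], [0, 0, 0]],
  ],
)

```text
clock: 30.6
position: [0.5261, 0.0887, 0.1963]
ee_rot: [-1.174, 1.262, -1.261]
force: [-4.8, 2.1, 5.0]
width: 0.111
```

Force has dropped to a few newtons. Continue.

Call:
arm_command(
  plan=[
    [[0, -0.0048, 0.0088], [0, 0, 0]],
    [[0, -0.0088, 0.0179], [0, 0, 0]],
    [[0, -0.0123, 0.0272], [0, 0, 0]],
    [[0, -0.0153, 0.0366], [0, 0, 0]],
    [[0, -0.0177, 0.0462], [0, 0, 0]],
  ],
)

```text
clock: 31.1
position: [0.5734, 0.085, 0.2132]
ee_rot: [-1.174, 1.26, -1.262]
force: [-1.7, -0.8, 1.8]
width: 0.111
```

Call:
arm_command(
  plan=[
    [[0, -0.002, 0.0097], [0, 0, 0]],
    [[0, -0.0034, 0.0195], [0, 0, 0]],
    [[0, -0.0042, 0.0294], [0, 0, 0]],
    [[0, -0.0045, 0.0393], [0, 0, 0]],
    [[0, -0.0042, 0.0492], [0, 0, 0]],
  ],
)

```text
clock: 31.6
position: [0.6223, 0.0816, 0.217]
ee_rot: [-1.174, 1.261, -1.262]
force: [-1.5, -3.7, 1.6]
width: 0.113
```

Call:
arm_command(
  plan=[
    [[0, 0.0008, 0.0099], [0, 0, 0]],
    [[0, 0.002, 0.0188], [0, 0, 0]],
    [[0, 0.0035, 0.0268], [0, 0, 0]],
    [[0, 0.005, 0.0338], [0, 0, 0]],
    [[0, 0.0067, 0.04], [0, 0, 0]],
  ],
)

```text
clock: 32.1
position: [0.6619, 0.079, 0.2102]
ee_rot: [-1.174, 1.261, -1.262]
force: [-1.2, -4.7, 0.5]
width: 0.114
```

Call:
arm_command(
  plan=[
    [[0, 0.0016, 0.0052], [0, 0, 0]],
    [[0, 0.0033, 0.0103], [0, 0, 0]],
    [[0, 0.0048, 0.0145], [0, 0, 0]],
    [[0, 0.0065, 0.0187], [0, 0, 0]],
    [[0, 0.0079, 0.022], [0, 0, 0]],
  ],
)

```text
clock: 32.6
position: [0.6837, 0.0777, 0.2024]
ee_rot: [-1.174, 1.261, -1.262]
force: [0.1, -5.1, 0.6]
width: 0.114
```

Call:
arm_command(
  plan=[
    [[0, 0.001, 0.0025], [0, 0, 0]],
    [[0, 0.002, 0.0049], [0, 0, 0]],
    [[0, 0.0034, 0.0074], [0, 0, 0]],
    [[0, 0.0046, 0.0098], [0, 0, 0]],
    [[0, 0.0054, 0.0114], [0, 0, 0]],
  ],
)

```text
clock: 33.1
position: [0.6949, 0.0769, 0.1971]
ee_rot: [-1.174, 1.26, -1.261]
force: [-0.5, -5.2, 0.7]
width: 0.11
```

Call:
arm_command(
  plan=[
    [[0, 0.0004, 0.0007], [0, 0, 0]],
    [[0, 0.0008, 0.0014], [0, 0, 0]],
  ],
)

```text
clock: 33.3
position: [0.6962, 0.0769, 0.1964]
ee_rot: [-1.174, 1.26, -1.261]
force: [0.3, -4.8, 0.1]
width: 0.113
```

Call:
arm_command(
  plan=[
    [[0, 0.0003, 0.0006], [0, 0, 0]],
    [[0, 0.0006, 0.0012], [0, 0, 0]],
    [[0, 0.0009, 0.0018], [0, 0, 0]],
  ],
)

```text
clock: 33.6
position: [0.6976, 0.0768, 0.1956]
ee_rot: [-1.174, 1.261, -1.261]
force: [-3.9, -4.5, 5.3]
width: 0.114
```

Call:
arm_command(
  plan=[
    [[0, 0.0003, 0.0006], [0, 0, 0]],
    [[0, 0.0006, 0.0012], [0, 0, 0]],
    [[0, 0.0006, 0.0012], [0, 0, 0]],
  ],
)

```text
clock: 33.9
position: [0.6977, 0.0768, 0.1955]
ee_rot: [-1.175, 1.263, -1.259]
force: [-8.6, -4.0, 10.1]
width: 0.109
```

Call:
arm_command(
  plan=[
    [[0, -0.0003, -0.0006], [0, 0, 0]],
    [[0, -0.0003, -0.0006], [0, 0, 0]],
    [[0, -0.0003, -0.0006], [0, 0, 0]],
    [[0, -0.0003, -0.0006], [0, 0, 0]],
  ],
  fingers=0.35,
)

```text
clock: 34.3
position: [0.6986, 0.0776, 0.195]
ee_rot: [-1.174, 1.26, -1.26]
force: [0.6, 0.8, 0.4]
width: 0.321
```

Call:
arm_command(
  plan=[
    [[0, -0.005, 0], [0, 0, 0]],
    [[0, -0.02, 0], [0, 0, 0]],
    [[0, -0.045, 0], [0, 0, 0]],
    [[0, -0.075, 0], [0, 0, 0]],
    [[0, -0.09, 0], [0, 0, 0]],
  ],
)

```text
clock: 34.8
position: [0.6995, 0.0762, 0.2892]
ee_rot: [-1.17, 1.258, -1.263]
force: [1.0, 0.3, 0.7]
width: 0.323
```

Call:
arm_command(
  plan=[
    [[0.02, 0, -0.02], [0, 0, 0]],
    [[0.05, 0, -0.06], [0, 0, 0]],
    [[0.09, -0.01, -0.1], [0, 0, 0]],
    [[0.1, -0.01, -0.12], [0, 0, 0]],
    [[0.1, -0.01, -0.12], [0, 0, 0]],
  ],
)

```text
clock: 35.3
position: [0.5687, -0.018, 0.2964]
ee_rot: [-1.17, 1.265, -1.264]
force: [-0.2, 0.2, -0.8]
width: 0.324
```

```bash
python3 - <<'E'
from h import *
st=observe();print(st["position"])
W=get_image("wrist");save(W,"w20");D=get_image("side");save(D,"d20",(230,110,370,230),5);S=get_image("scene");save(S,"s20",(150,110,330,330),2.7)
for p in(D,S):
  print([(q["point"],round(q["confidence"],2)) for q in place_of(p,"door_handle")],proj(p,[.6976,.0772,.189]))
E
```

```text
[ 0.56871445 -0.01800523  0.29642168]
[([313.4, 144.6], 0.94), ([266.6, 296.4], 0.69)] [[315.72078908 142.6181048 ]]
[([229.8, 240.9], 0.69)] [[227.75332633 238.60468541]]
```

View pics/w20.png

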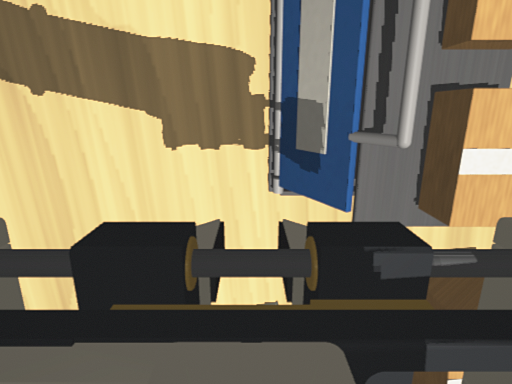

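View pics/d20.png

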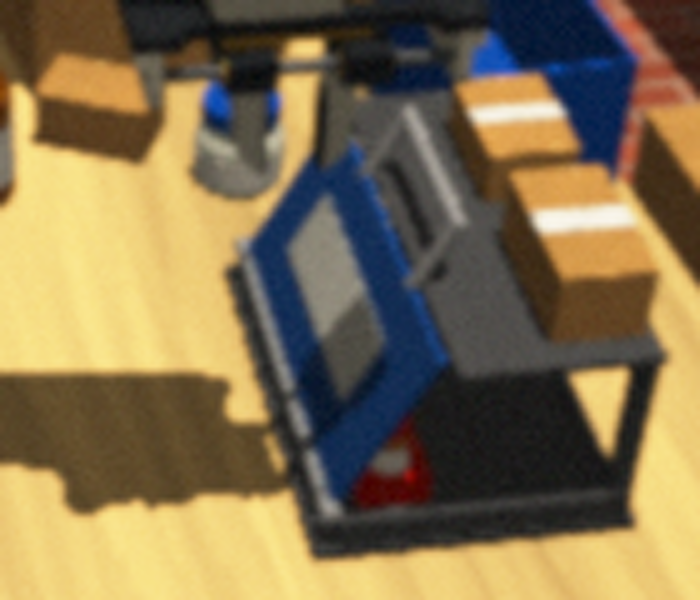

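View pics/s20.png

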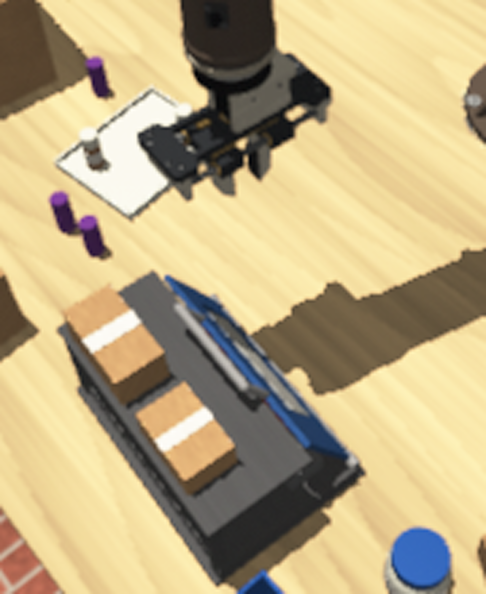

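The door is closed: its handle shows at side pixel (313,145) and scene pixel (230,241), against (315,146) and (229,240) at the start. A red-capped vial stands in the near red cup. The white-capped and purple vials are in place and the robot is clear.

```bash
python3 -c "
from h import *
print(sign_off())"
```

```text
the job is handed in; nothing more can be done
None
```

The job is done and handed in at about 35.5 s of the 72 s allowed. I lowered the blue door by its handle to its stop and set one red-capped vial in each red pocket. I then guided the door back up by hand until it was closed, released it and moved the arm clear.

- **Door:** both passes ran at about 0.5 rad/s with the bar pinched. In the last pictures the handle is within about 2 pixels of where it started. At closing the bar stopped moving and the force rose to about 13 N, so the door was at its stop.
- **Vials:** I lowered each one until it touched the pocket floor (11–12 N), eased off, then opened the fingers. Pictures taken before closing showed both upright in their red pockets. With the door shut, the last side picture shows only the one in the near pocket; the far one is hidden.
- **Other things:** the purple look-alikes and the cartons on the roof look untouched in the last pictures. One white-capped vial stood clear in its place in the tray; the other was partly hidden by the gripper.
- **Off plan:**
  - The force peaked at about 21 N while pushing the door against its open stop.
  - Partway up it also reached about 21 N because my arc ran slightly inside the handle's; I corrected it by about 2 mm.
  - Joint 5 read -1.32, its range limit, while gripping the second vial.

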